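Clamp a chromatography column in its V-block holder

ROBOT

A 6-joint arm with a two-finger parallel gripper is mounted at the origin on the work surface. World frame = base frame: x ahead of the robot, y to its left, z up, the work surface at z = 0. Lengths are in m, angles in degrees, forces in N, time in s.
With the tool pointing down it reaches from about 0.25 to 0.725 m from the base axis. Payload 9.7 kg.
Tool frame: the origin (TCP) lies on the centre line of the jaws, within the pads' length; the fingertips stand 22 mm ahead of it and the grasp point (between the pads) lies 3 mm ahead of it; z points along the fingers, y is the direction in which the jaws open and shut (so a half turn about z gives the same grasp; the last joint's range is limited). The gripper opens to 85 mm and grips with 20 to 120 N. Pads are 22 mm wide; open, the fingers measure 114 mm over their backs; the gripper's body (76 mm by 85 mm) begins 54 mm behind the grasp point. The pads swing forward as they close: fully open they stand 13 mm farther back than shut.
Start: joints at [-76.719, 4.979, 10.078, 95.1, 0, 90], TCP at [0.126, -0.535, 0.253] pointing down, gripper open.
Joint ranges: [-179.16, 179.16], [-48.56, 103.87], [-65.8, 70.77], [-126.05, 130.52], [-82.76, 87.17], [-180, 180]. Speed limits (degrees/s): [127.2, 127.2, 147.25, 180, 180, 180].

INTERFACE

Orientations are given as [roll, pitch, yaw] about the fixed x, y, z axes, in that order (R = Rz(yaw) Ry(pitch) Rx(roll)).
In Python, from workcell import get_obs, camera, camera_params, job_done gives the robot as it stands.
- The arm moves only by the tool servo_tool, never from a script. Its argument "steps" is a list of rows, each an object of numbers: "x", "y", "z": the shift along the world's x, y, z in mm; "yaw": the turn about the world's z in degrees. A call has 1 to 12 rows; each row is the pose to reach, as a shift and turn from the pose measured when the call began; what a row does not reach only later rows make up. A row lasts 1/8 s, in which the tool goes at most 62.5 mm and 10.7 degrees, less where a joint would pass 70% of its speed; a pose out of reach is approached as far as the arm can. A call with a gripper value outside its range is refused whole. "grip" is the finger opening in mm, from 0 to 85.4, set as the call begins (left out, the last holds). The fingers move at their own pace and stop on an object; "grip_force" is the grip in N (left out, the last holds). Time passes only in rows, so rows that repeat a pose let the fingers close. It gives the time, the measured TCP pose, the force and the opening at its end, in the units of the state.
- get_obs(): the state, without advancing time (a new reading comes with each control period).
- camera(name): name is "side" or "top"; returns (picture, depth): 384x512x3 uint8, red, green, blue; 384x512 float32, m along the optical axis (not along the pixel's ray), 0 where there is no reading.
- camera_params(name): a dict with "intrinsics" (3x3 intrinsics, pixels), "rvec" (rotation vector, rad) and "tvec" (3), from world to camera coordinates, as OpenCV has them. Camera axes: x right, y down, z forward; pixel columns grow to the right and rows downward; lengths in m; the calibration is good to about 2 mm. A picture is of the moment at which its call begins. camera_params takes no time and is no camera call.
- job_done(): hands the job in, once; it reports no verdict.
The state is a dict: "time": time; "q": joint angles; "qd": joint speeds; "joint_efforts": joint torques, N m; "ee_pos": TCP position; "tcp_rot": TCP orientation; "wrist_force": force on the tool from outside, world axes, zero at the start; "torque": the same for the moment, N m; "opening": finger opening in m.
Only numpy, scipy, OpenCV 4.12 (cv2) and the standard library are available. Lean on these libraries where they do the work, as an engineer would, in place of code of your own. Each camera call takes 0.05 s, during which the arm holds its last target.

TASK

Take the steel column from its grey rest and lay it in the two V-blocks of the holder, short of the end stop; then slide it along the Vs until its end is felt to bear on the rubber of the end stop, pressing lightly there for a moment. Let go, swing the hinged strap over and press its handle down until the sprung pad bites on the column, so that it stays clamped when you let go. Handle the column gently throughout and leave the other things on the bench where they are.

Things in the scene. Friction and masses are not known exactly. Their poses are not given: they have to be found in the camera images.
- column_center (a point): Centre of the column: plain steel cylinder, 26 mm diameter, 180 mm long, 0.35 to 0.57 kg, ends alike; x runs along its axis. It starts level on a grey rest (base plate 6 mm thick, two notched saddles 48 mm wide, 106 mm free between them), centre 34 mm above the bench, its middle within 10 mm of the rest's middle, free for fingers from above.
- fixture_vee (a point): Holder, fixed to the bench: point on the axis of a seated column, half-way between the two V-blocks, 52.4 mm above the bench (base plate's top: 12 mm). x along the Vs towards the end stop, z up. V-blocks: steel, 26 mm long, centred at x = -60 and 60 mm, 64 mm wide, tops 3 mm above the axis, groove mouths 42 mm wide; 94 mm free between them for fingers.
- fixture: The holder's base plate, 230 x 150 x 12 mm; same axes, origin on the bench 52.4 mm under fixture_vee. Beyond the +x V-block an end stop (dark block, rubber button on the axis) is locked anew each time: button face at x = 92 to 108 mm, to be found by feel. A column centred at x = -8 mm is clear of it. Seated, the column slides with 1 to 4 N of drag; press it on the stop with 3 to 9 N beyond that; over 16 N is too much.
- strap_hinge (a point): Point on the strap's hinge axis, which is parallel to the Vs; x = 18, y = 50, z = 29.6 mm from fixture_vee (82 mm above the bench), axes as the holder's. The hinge post stands at x = 41 to 79, y = 39 to 61 mm, top 92 mm above the bench. The strap (18 mm wide, 8 mm thick) passes over the V-block at x = 60 mm.
- strap_handle (a point): Grip point on the axis of the strap's handle: a round steel bar of 10 mm diameter, parallel to the hinge, sticking out 68 mm from the strap's side towards -x; this point is 33 mm from that side, and 110.7 mm from the hinge axis. Pinched across from above, the bar turns in the fingers, so it can be led round in an arc.
- strap (a joint): Strap angle q, rad: 0 level over the column, tip to the holder's -y; grows as it is lifted; 2.75 to 3.05 (laid open) at the start; stops at -0.25. From the hinge axis the bar is at y = -110 cos q + 12 sin q, z = 110 sin q + 12 cos q (mm). The hinge is stiff: 5 to 6 N at the handle swings it and it stays where left.
- pad (a joint): How far the pad's spring is pressed in, m (0 free, 10 mm at most; 3.5 N/mm): a 16 mm rubber pad under the strap, 50 mm from its hinge, on a screw set differently each time, so it meets a seated column at an ungiven q, -0.13 to 0.15. From the touch, press the handle 3 to 5.5 N harder than swinging takes: 7 to 12 N on the column. Over 17 N is too much, under 4 N too loose.
There are look-alikes about, which are no part of the job. Leave any purple, turquoise or yellow look-alike of the part that bears column_center alone.

How it is judged (in metres and radians):
On the way, in this order (a step that is already met when the one before it is completed fails the run):
1. the column lies seated in both V-blocks (y of column_center in the frame of fixture_vee between -0.003 and 0.003 m and z of column_center in the frame of fixture_vee between -0.003 and 0.003 m and angle between the x axis of column_center and the x axis of fixture_vee, either way round below 0.04 rad), for 0.2 s.
2. the seated column's end is pressed on the end stop with more than 2 N (all of step 1 and contact force between column and stop above 2 N), for 0.1 s.
3. the strap's pad is pressed on the seated column with more than 5 N (all of step 1 and contact force between column and pad above 5 N), for 0.2 s.
At the end, for the whole second after the job is handed in: The column lies at rest in both V-blocks (axis within 3 mm sideways and in height, 0.04 rad), its end within 2.5 mm of the end stop, and the strap, let go, lies over it (below 0.2 rad) with its pad pressing on it with more than 4 N (all of step 1 and distance between column_center and stop_face below 0.0925 m and contact force between column and pad above 4 N and value of joint strap below 0.2 rad and linear speed of column below 0.01 m/s); the robot touches nothing.
It fails at once if the column is pressed on the end stop with more than 16 N (contact force between column and stop above 16 N).
It fails at once if the pad presses on the column with more than 17 N (contact force between column and pad above 17 N).
It fails at once if the column is dropped or rammed into the holder (over 60 N) (contact force between column and fixture above 60 N).
It fails at once if the column is dropped (let go and falling faster than 0.4 m/s) (contact force between column and the fingers below 0.1 N and linear speed of column above 0.4 m/s).
It fails at once if another thing on the bench is shifted by more than 30 mm (distance of any of vial_a, vial_b, solvent, boat, weight, spare, spatula from where it was at the start of the episode above 0.03 m).
It also fails if it takes over 72 s, if anything falls off the work surface, if the arm or the gripper's body presses on something with over 40 N, if the wrist force passes 120 N, or if a joint passes its speed limit or range.

## Working session

There is one attempt and no reset: what is moved stays moved. The work goes in short steps, Python scripts to look and compute and a tool call to move; the robot and the scene stay as the last step left them, time stands still between calls to the robot, and variables do not carry over. Pictures are saved under pics/ and viewed, and the job is handed in when it is done.

Besides the shell and the picture viewer there is one more tool, called after ">>>" as a command line: name --argument value ..., lists and objects as JSON in quotes. servo_tool: Moves the arm, as the interface text tells. Its arguments: {"type":"object","properties":{"steps":{"type":"array"},"grip":{"type":"number"},"grip_force":{"type":"number"}},"required":["steps"]}

```bash
mkdir -p pics
cat > h.py <<'E'
import numpy as np, cv2
from workcell import get_obs, camera, camera_params, job_done
def snap(n):
    im,d=camera(n); np.savez(f'{n}.npz',im=im,d=d); return im,d
def load(n):
    z=np.load(f'{n}.npz'); return z['im'],z['d']
def world(n,d):
    p=camera_params(n);K=np.array(p['intrinsics']);R=cv2.Rodrigues(np.array(p['rvec'],float))[0];t=np.array(p['tvec'],float).reshape(3)
    v,u=np.mgrid[:d.shape[0],:d.shape[1]]
    c=np.stack([(u-K[0,2])/K[0,0]*d,(v-K[1,2])/K[1,1]*d,d],-1)
    return (c-t)@R
def proj(n,P):
    p=camera_params(n)
    return cv2.projectPoints(np.array(P,float).reshape(-1,1,3),np.array(p['rvec'],float),np.array(p['tvec'],float),np.array(p['intrinsics'],float),None)[0].reshape(-1,2)
def crop(im,u0,v0,u1,v1,s,name):
    cv2.imwrite('pics/'+name,cv2.resize(im[v0:v1,u0:u1,::-1],None,fx=s,fy=s,interpolation=cv2.INTER_CUBIC))
E
python3 - <<'E'
from h import *
for n in('top','side'):
    im,d=snap(n); crop(im,0,0,512,384,1.5,n+'0.png')
print(get_obs())
E
```

```text
{'time': 0.1, 'q': array([-7.67175032e+01,  5.00827138e+00,  1.00397841e+01,  9.50982856e+01,
       -2.10014398e-03,  8.99988775e+01]), 'qd': array([ 0.05429893, -0.0503497 ,  0.12057979,  0.02885601,  0.005609  ,
       -0.03833434]), 'joint_efforts': array([-7.48788425e-04, -5.21562481e+01,  4.65653408e+01,  1.61125639e-02,
       -4.98947418e-05, -4.21252622e-06]), 'ee_pos': array([ 0.12631646, -0.53512828,  0.25265792]), 'tcp_rot': array([-1.79933227e+02,  2.09883437e-03,  1.32836217e+01]), 'wrist_force': array([0.33311257, 0.63869045, 0.11835998]), 'torque': array([-0.00287458,  0.02795231,  0.01137503]), 'opening': 0.0852257719186501}
```

View pics/top0.png

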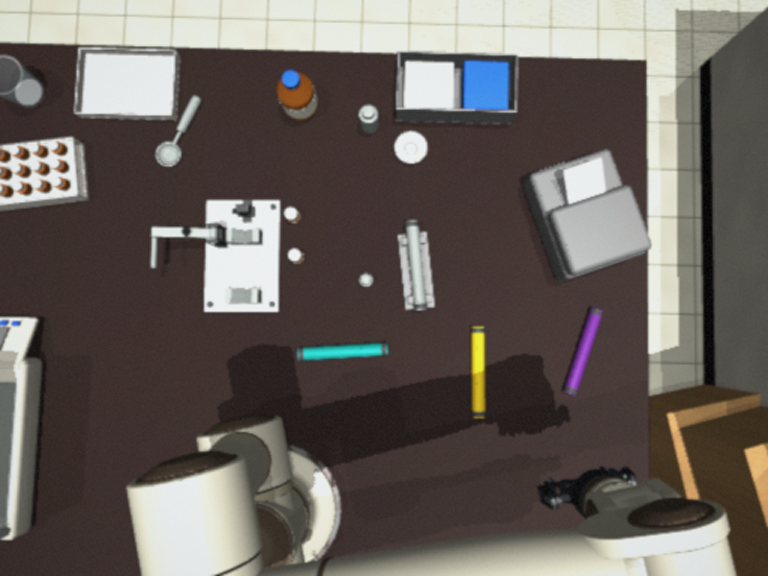

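View pics/side0.png

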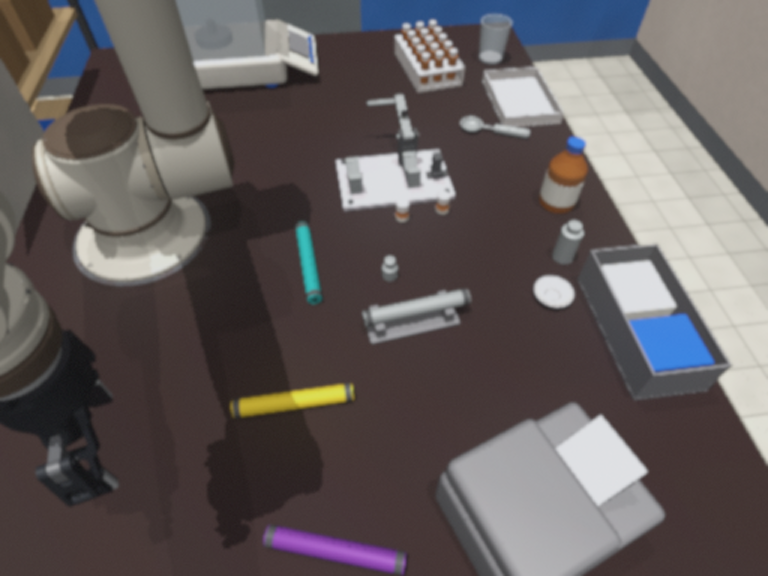

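Run:
```python
from h import *
im,d=load('top'); W=world('top',d)
crop(im,90,125,300,215,3.8,'topc.png')
im2,_=load('side'); crop(im2,215,55,325,235,3.3,'sidec.png')
def box(name,u0,v0,u1,v1,zmin,zmax):
    P=W[v0:v1,u0:u1].reshape(-1,3);c=P[(P[:,2]>zmin)&(P[:,2]<zmax)]
    print(name,len(c),c.mean(0).round(4));
    r=cv2.minAreaRect((c[:,:2]*1000).astype(np.float32));print(r);return c
c=box('col',255,140,300,212,0.035,0.06)
m=c[:,:2].mean(0);u,s,v=np.linalg.svd(c[:,:2]-m);print(m,v[0],np.degrees(np.arctan2(v[0,1],v[0,0])),c[:,2].max(),np.ptp((c[:,:2]-m)@v[0]))
box('rest',255,140,300,212,0.003,0.012)
box('base',130,128,192,212,0.007,0.017)
box('vees',140,128,192,212,0.04,0.06)
box('strap',95,140,160,185,0.06,0.12)
# bench plane
P=W[225:232,120:180].reshape(-1,3);print('bench',P[:,2].mean())
```

```text
col 501 [ 0.4911 -0.266   0.044 ]
((491.1859130859375, -263.4956970214844), (179.53628540039062, 31.825748443603516), 7.3135085105896)
[ 0.49113142 -0.26599652] [-0.99186096 -0.12732569] -172.68491855500406 0.053496748460814376 0.17953663050266858
rest 629 [ 0.4883 -0.2658  0.0057]
((498.84906005859375, -268.1729431152344), (220.1529083251953, 136.24371337890625), 1.3190001249313354)
base 2597 [0.4994 0.0858 0.0119]
((505.75897216796875, 91.34487915039062), (242.71299743652344, 183.9198760986328), 5.813048839569092)
vees 373 [0.4946 0.0786 0.0506]
((511.4953918457031, 74.32502746582031), (114.20112609863281, 211.75978088378906), 73.14561462402344)
strap 464 [0.5313 0.1761 0.0935]
((537.1072387695312, 166.9452667236328), (72.15766143798828, 191.19932556152344), 24.01459503173828)
bench 0.003402994516646505
```

View pics/topc.png

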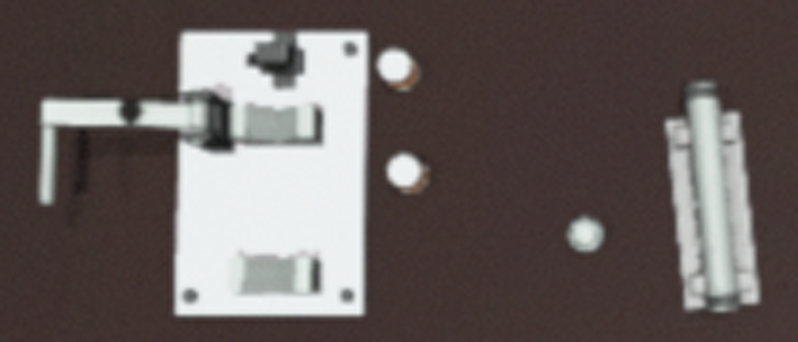

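View pics/sidec.png

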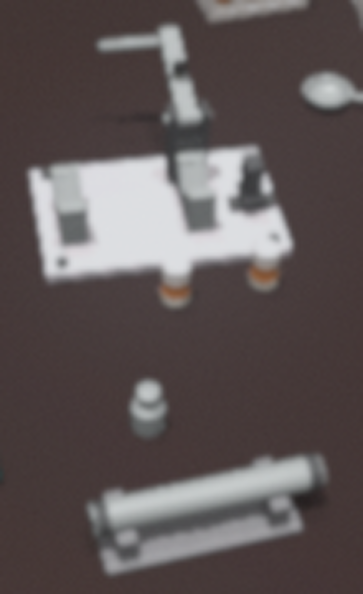

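Run:
```python
from h import *
im,d=load('top')
crop(im,130,125,195,215,6.6,'h1.png')
im2,_=load('side'); crop(im2,218,80,308,145,8.5,'h2.png')
crop(im,255,140,300,212,8,'c1.png')
crop(im2,235,185,320,232,9,'c2.png')
```

```text
(no output)
```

View pics/h1.png

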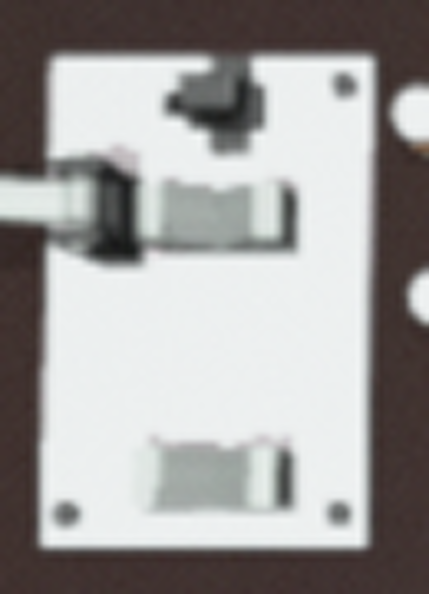

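View pics/h2.png

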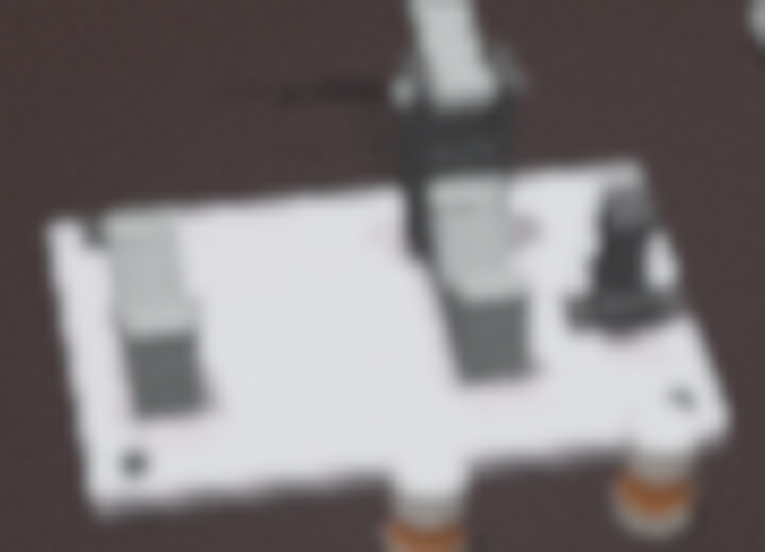

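View pics/c1.png

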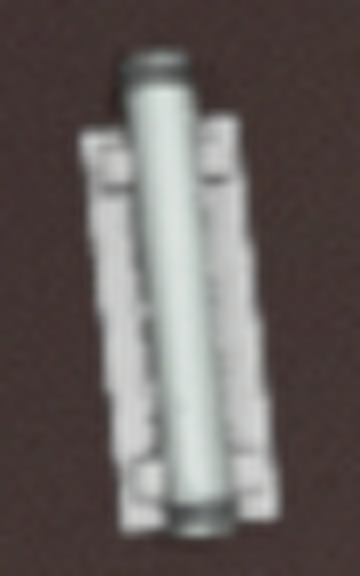

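View pics/c2.png

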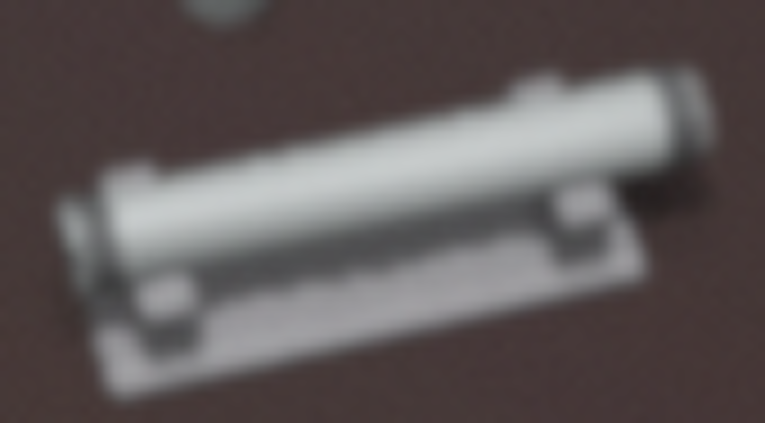

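```bash
cat > fit.py <<'E'
from h import *
from scipy.optimize import least_squares
def px(a,off,s): return (np.array(a,float)+.5)/s-.5+np.array(off)
T=px([(50,57),(376,56),(369,548),(40,547),(278,443),(283,180)],(130,125),6.6)
S=px([(125,330),(197,325),(105,217),(175,212),(452,297),(527,290),(430,182),(505,180),(48,225),(635,163),(728,425),(95,500)],(218,80),8.5)
def model(p):
    x,y,a,ox,oy=p
    pl=lambda sx,sy:(ox+sx*115,oy+sy*75,12)
    v=lambda c,sx,sy:(c+sx*13,sy*32,55.4)
    t=[pl(1,1),pl(1,-1),pl(-1,-1),pl(-1,1),v(-60,1,-1),v(60,1,-1)]
    s=[v(-60,-1,-1),v(-60,1,-1),v(-60,-1,1),v(-60,1,1),v(60,-1,-1),v(60,1,-1),v(60,-1,1),v(60,1,1),pl(-1,1),pl(1,1),pl(1,-1),pl(-1,-1)]
    R=np.array([[np.cos(a),-np.sin(a),0],[np.sin(a),np.cos(a),0],[0,0,1]])
    f=lambda q:(np.array(q)/1e3)@R.T+[x,y,0]
    return f(t),f(s)
def run(use):
    def res(p):
        t,s=model(p);return np.concatenate([((proj('top',t)-T)*('t' in use)).ravel(),((proj('side',s)-S)*('s' in use)).ravel()])
    r=least_squares(res,[.49,.08,0,20,0]);print(use,r.x[:2].round(4),np.degrees(r.x[2]).round(2),r.x[3:].round(1));print(r.fun.reshape(-1,2).round(1).tolist());return r.x
def ray(n,uv,z):
    p=camera_params(n);K=np.array(p['intrinsics'],float);R=cv2.Rodrigues(np.array(p['rvec'],float))[0];t=np.array(p['tvec'],float).reshape(3)
    c=-R.T@t;d=R.T@np.linalg.inv(K)@[*uv,1.];return c+d*(z-c[2])/d[2]
if __name__=='__main__':
    run('t');run('s');run('ts')
    for n,e,o,s in(('top',[(157,52),(201,532)],(255,140),8),('side',[(690,110),(77,245)],(235,185),9)):
        A,B=[ray(n,q,.034) for q in px(e,o,s)];D=A-B;print(n,A.round(4),B.round(4),((A+B)/2).round(4),np.linalg.norm(D),np.degrees(np.arctan2(D[1],D[0])))
E
python3 fit.py
```

```text
t [0.4824 0.0763] 1.54 [22.8 10.2]
[[0.4, -0.2], [-0.3, -0.0], [-0.3, 0.0], [0.2, 0.2], [0.1, 0.2], [-0.1, -0.2], [0.0, -0.0], [0.0, -0.0], [0.0, -0.0], [0.0, -0.0], [0.0, -0.0], [0.0, -0.0], [0.0, -0.0], [-0.0, -0.0], [-0.0, -0.0], [-0.0, -0.0], [-0.0, -0.0], [-0.0, -0.0]]
s [0.4811 0.074 ] 1.58 [25.2  9. ]
[[0.0, -0.0], [0.0, -0.0], [0.0, -0.0], [0.0, -0.0], [0.0, 0.0], [0.0, 0.0], [-0.2, 0.3], [-0.0, 0.0], [-0.3, -0.0], [-0.2, -0.3], [1.0, 0.0], [0.7, -0.0], [-0.2, 0.2], [-0.8, -0.4], [0.2, 0.1], [0.0, 0.4], [-0.0, 0.1], [-0.2, -0.5]]
ts [0.4814 0.0749] 1.6 [24.4 10.5]
[[0.7, -0.4], [-0.0, -0.3], [0.1, -0.2], [0.6, 0.1], [0.5, 0.5], [0.4, 0.1], [-0.1, 0.1], [0.1, -0.2], [-0.2, -0.2], [-0.1, -0.5], [1.1, -0.2], [0.8, -0.2], [-0.2, 0.0], [-0.8, -0.6], [0.0, -0.3], [-0.2, -0.0], [-0.3, -0.4], [-0.4, -1.0]]
top [ 0.5847 -0.2568  0.034 ] [ 0.4033 -0.2777  0.034 ] [ 0.494  -0.2672  0.034 ] 0.1825884071569779 6.561825295571321
side [ 0.5825 -0.2576  0.034 ] [ 0.4064 -0.2808  0.034 ] [ 0.4945 -0.2692  0.034 ] 0.17766388724088286 7.510398459094105
```

>>> servo_tool --steps '[{"x": 50,"y": 37},{"x": 100,"y": 74},{"x": 150,"y": 111},{"x": 200,"y": 148,"yaw": -3},{"x": 250,"y": 185,"yaw": -6},{"x": 300,"y": 222,"z": -30,"yaw": -6.3},{"x": 340,"y": 252,"z": -70,"yaw": -6.3},{"x": 356,"y": 265.5,"z": -100,"yaw": -6.3},{"x": 356,"y": 265.5,"z": -115,"yaw": -6.3},{"x": 356,"y": 265.5,"z": -115,"yaw": -6.3},{"x": 356,"y": 265.5,"z": -115,"yaw": -6.3}]' --grip 60 --grip_force 40

```text
schema error: expected keys x, y, z, yaw
```

>>> servo_tool --steps '[{"x": 50,"y": 37,"z": 0,"yaw": 0},{"x": 100,"y": 74,"z": 0,"yaw": 0},{"x": 150,"y": 111,"z": 0,"yaw": 0},{"x": 200,"y": 148,"z": 0,"yaw": -3},{"x": 250,"y": 185,"z": 0,"yaw": -6},{"x": 300,"y": 222,"z": -30,"yaw": -6.3},{"x": 340,"y": 252,"z": -70,"yaw": -6.3},{"x": 356,"y": 265.5,"z": -100,"yaw": -6.3},{"x": 356,"y": 265.5,"z": -115,"yaw": -6.3},{"x": 356,"y": 265.5,"z": -115,"yaw": -6.3},{"x": 356,"y": 265.5,"z": -115,"yaw": -6.3}]' --grip 60 --grip_force 40

```text
time: 1.48
ee_pos: [0.4821, -0.2706, 0.1391]
tcp_rot: [-180.0, -0.1, 6.9]
wrist_force: [0.2, 0.0, 0.4]
opening: 0.0601
```

Run:
```python
from h import *
im,d=snap('side'); crop(im,200,90,330,235,4.1,'s1.png')
im,d=snap('top'); crop(im,240,130,320,230,6,'t1.png')
```

```text
(no output)
```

View pics/s1.png

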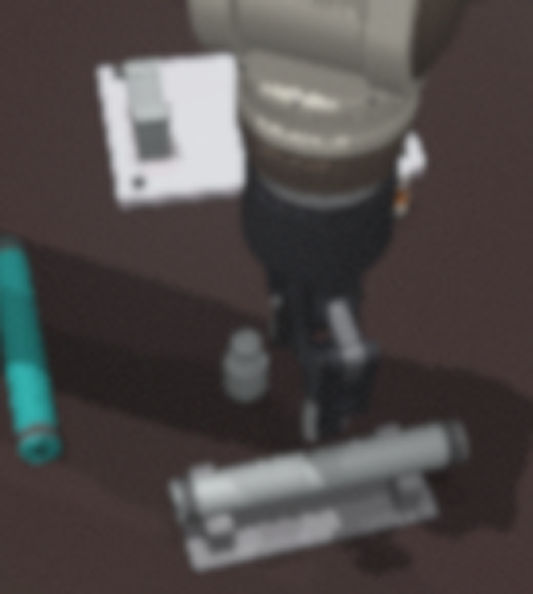

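View pics/t1.png

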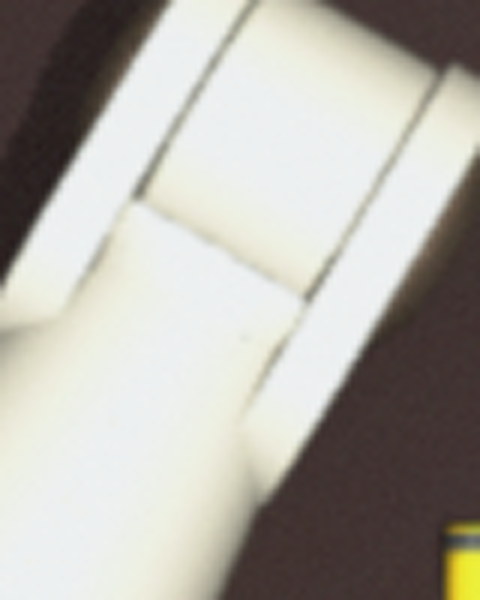

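Side crop: the plain steel column on its grey rest (crop 180–465, 430–510) is below the open fingers. The coloured bars are the look-alikes. Descending to grasp.

>>> servo_tool --steps '[{"x": 0,"y": 1,"z": -30,"yaw": 0},{"x": 0,"y": 1,"z": -60,"yaw": 0},{"x": 0,"y": 1,"z": -85,"yaw": 0},{"x": 0,"y": 1,"z": -98,"yaw": 0},{"x": 0,"y": 1,"z": -102,"yaw": 0},{"x": 0,"y": 1,"z": -102,"yaw": 0},{"x": 0,"y": 1,"z": -102,"yaw": 0}]'

```text
time: 2.45
ee_pos: [0.4828, -0.2699, 0.0383]
tcp_rot: [179.9, -0.2, 6.9]
wrist_force: [-0.5, -0.2, 0.2]
opening: 0.06
```

>>> servo_tool --steps '[{"x": 0,"y": 0,"z": 0,"yaw": 0},{"x": 0,"y": 0,"z": 0,"yaw": 0},{"x": 0,"y": 0,"z": 0,"yaw": 0},{"x": 0,"y": 0,"z": 0,"yaw": 0},{"x": 0,"y": 0,"z": 0,"yaw": 0},{"x": 0,"y": 0,"z": 0,"yaw": 0}]' --grip 15

```text
time: 3.2
ee_pos: [0.4831, -0.2696, 0.0389]
tcp_rot: [180.0, -0.2, 6.9]
wrist_force: [-1.0, 3.6, 5.6]
opening: 0.0249
```

>>> servo_tool --steps '[{"x": 0,"y": 0,"z": 4,"yaw": 0},{"x": 0,"y": 0,"z": 15,"yaw": 0},{"x": 0,"y": 0,"z": 40,"yaw": 0},{"x": 0,"y": 0,"z": 75,"yaw": 0},{"x": 0,"y": 0,"z": 105,"yaw": 0},{"x": 0,"y": 0,"z": 115,"yaw": 0},{"x": 0,"y": 0,"z": 115,"yaw": 0},{"x": 0,"y": 0,"z": 115,"yaw": 0}]'

```text
time: 4.2
ee_pos: [0.4825, -0.2694, 0.1524]
tcp_rot: [-180.0, -0.1, 6.9]
wrist_force: [0.7, -0.3, -4.5]
opening: 0.0247
```

Run:
```python
from h import *
im,d=snap('side'); crop(im,200,90,330,235,4.1,'s2.png')
print(get_obs()['torque'],get_obs()['wrist_force'])
```

```text
[ 0.02825302  0.03732244 -0.00099007] [ 0.28787173  0.33116416 -3.53835936]
```

View pics/s2.png

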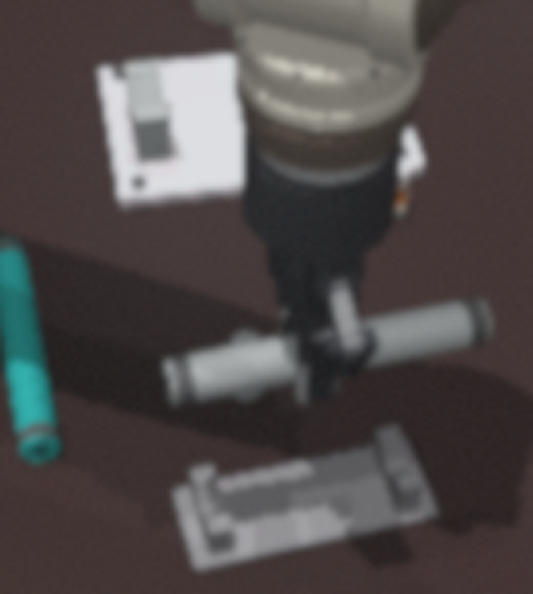

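Run:
```python
from fit import *
A,B=[ray('side',q,.1475) for q in px([(483,320),(178,382)],(200,90),4.1)];D=A-B
print(A,B,(A+B)/2,np.linalg.norm(D),np.degrees(np.arctan2(D[1],D[0])))
```

```text
[ 0.58204195 -0.25925064  0.1475    ] [ 0.40915284 -0.2813103   0.1475    ] [ 0.49559739 -0.27028047  0.1475    ] 0.1742907716367754 7.27132236749865
```

>>> servo_tool --steps '[{"x": -3,"y": 30,"z": 0,"yaw": 0},{"x": -6,"y": 75,"z": 0,"yaw": -1},{"x": -10,"y": 125,"z": 0,"yaw": -2},{"x": -14,"y": 175,"z": 0,"yaw": -3},{"x": -18,"y": 225,"z": 0,"yaw": -4},{"x": -22,"y": 275,"z": 0,"yaw": -5.3},{"x": -25,"y": 315,"z": 0,"yaw": -5.3},{"x": -26,"y": 335,"z": -10,"yaw": -5.3},{"x": -26,"y": 343.7,"z": -35,"yaw": -5.3},{"x": -26,"y": 343.7,"z": -55,"yaw": -5.3},{"x": -26,"y": 343.7,"z": -60,"yaw": -5.3},{"x": -26,"y": 343.7,"z": -60,"yaw": -5.3}]'

```text
time: 5.75
ee_pos: [0.4588, 0.0393, 0.092]
tcp_rot: [-178.5, -0.0, 4.1]
wrist_force: [0.9, -0.4, -3.3]
opening: 0.0247
```

Run:
```python
from h import *
im,d=snap('side'); crop(im,200,60,320,150,6.5,'s3.png')
im,d=snap('top'); crop(im,90,110,210,230,5,'t3.png')
print(get_obs()['torque'],get_obs()['wrist_force'])
```

```text
[-0.09735232  0.01551098  0.05265045] [-0.16984419  0.18039626 -4.57330127]
```

View pics/s3.png

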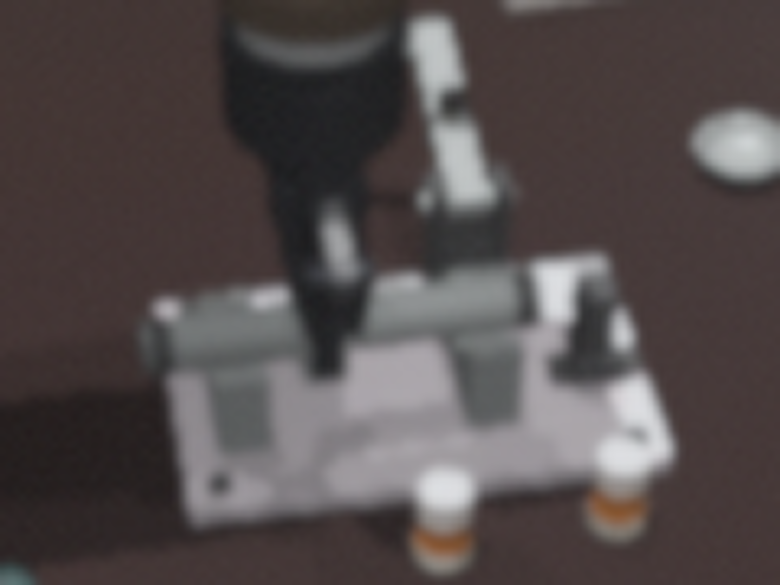

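View pics/t3.png

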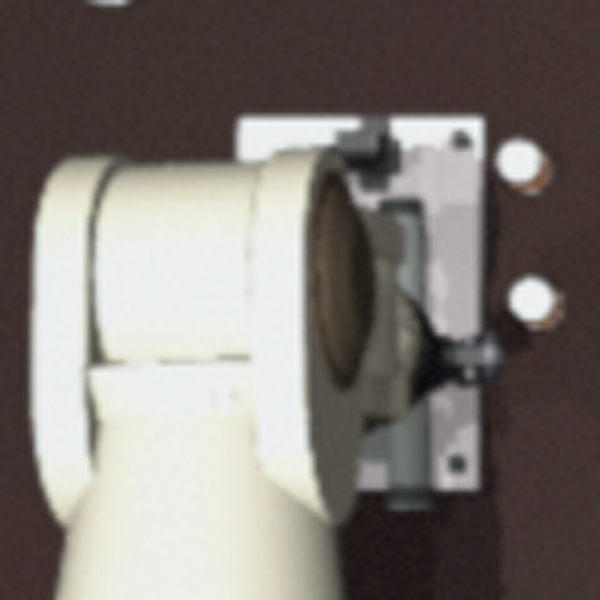

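Run:
```python
from h import *
o=get_obs();print(o['ee_pos'],o['tcp_rot'],o['time'])
```

```text
[0.45937399 0.03952374 0.09295478] [-1.78511301e+02 -1.25541559e-01  4.12657928e+00] 5.85
```

>>> servo_tool --steps '[{"x": -1,"y": 10,"z": 0,"yaw": -1},{"x": -2,"y": 20,"z": 0,"yaw": -2},{"x": -2.9,"y": 30,"z": 0,"yaw": -2.5},{"x": -2.9,"y": 34.8,"z": 0,"yaw": -2.5},{"x": -2.9,"y": 34.8,"z": 0,"yaw": -2.5},{"x": -2.9,"y": 34.8,"z": 0,"yaw": -2.5}]'

```text
time: 6.6
ee_pos: [0.4585, 0.0435, 0.0929]
tcp_rot: [-177.2, -0.1, 3.9]
wrist_force: [0.7, 0.1, -4.0]
opening: 0.0243
```

Run:
```python
from h import *
im,d=snap('side'); crop(im,200,60,320,150,6.5,'s4.png')
im,d=snap('top'); crop(im,90,110,210,230,5,'t4.png')
o=get_obs();print(o['ee_pos'],o['tcp_rot'],o['time'],o['q'])
```

```text
[0.45854225 0.04351164 0.09294691] [-1.77214286e+02 -1.01964908e-01  3.88720336e+00] 6.7 [  3.83038165  -7.47650871 -19.92619801  77.45111069   2.78581351
 179.94311115]
```

View pics/s4.png

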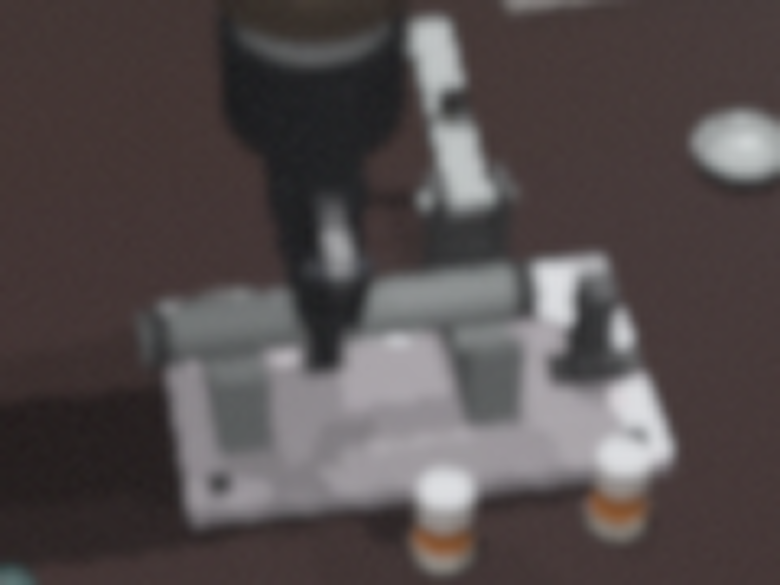

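View pics/t4.png

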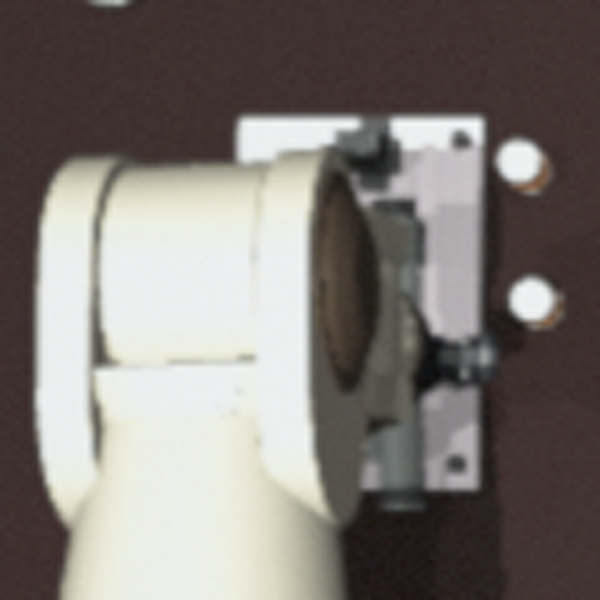

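>>> servo_tool --steps '[{"x": 0,"y": -10,"z": 25,"yaw": 0},{"x": 0,"y": -20,"z": 60,"yaw": 3},{"x": 0,"y": -20,"z": 90,"yaw": 10},{"x": 0,"y": -20,"z": 105,"yaw": 20},{"x": 0,"y": -20,"z": 105,"yaw": 30},{"x": 0,"y": -20,"z": 105,"yaw": 40},{"x": 0,"y": -20,"z": 105,"yaw": 50},{"x": 0,"y": -20,"z": 105,"yaw": 60},{"x": 0,"y": -20,"z": 105,"yaw": 70},{"x": 0,"y": -20,"z": 105,"yaw": 80},{"x": 0,"y": -20,"z": 105,"yaw": 87},{"x": 0,"y": -20,"z": 105,"yaw": 87}]'

```text
time: 8.2
ee_pos: [0.4586, 0.0236, 0.198]
tcp_rot: [-177.2, -0.1, 90.8]
wrist_force: [-0.5, -0.6, -3.1]
opening: 0.0246
```

Run:
```python
from h import *
o=get_obs();print(o['ee_pos'],o['tcp_rot'],o['time'],o['q'])
```

```text
[0.45859465 0.02359163 0.19798333] [-1.77222775e+02 -1.02105953e-01  9.08455514e+01] 8.2 [ 2.83141585 -5.5284833  -6.57050422 91.73001327  0.19812643 91.97859558]
```

>>> servo_tool --steps '[{"x": 3,"y": 10,"z": 0,"yaw": 10},{"x": 6,"y": 20,"z": 0,"yaw": 20},{"x": 9,"y": 30,"z": 0,"yaw": 30},{"x": 12,"y": 40,"z": 0,"yaw": 40},{"x": 18,"y": 51.4,"z": 0,"yaw": 50},{"x": 24,"y": 51.4,"z": 0,"yaw": 60},{"x": 24,"y": 51.4,"z": 0,"yaw": 70},{"x": 24,"y": 51.4,"z": 0,"yaw": 80},{"x": 24,"y": 51.4,"z": 0,"yaw": 90},{"x": 24,"y": 51.4,"z": -30,"yaw": 90.8},{"x": 24,"y": 51.4,"z": -60,"yaw": 90.8},{"x": 24,"y": 51.4,"z": -60,"yaw": 90.8}]'

```text
time: 9.7
ee_pos: [0.4813, 0.0747, 0.136]
tcp_rot: [-177.2, -0.3, -178.5]
wrist_force: [-0.6, -0.6, -2.9]
opening: 0.0244
```

Run:
```python
from h import *
im,d=snap('side'); crop(im,200,60,320,150,6.5,'s5.png')
o=get_obs();print(o['ee_pos'],o['tcp_rot'],o['time'],o['q'],o['wrist_force'])
```

```text
[0.48211093 0.07486093 0.13775626] [-177.21060351   -0.17983469 -178.47065704] 9.75 [ 10.29714302  -3.6707458  -11.45523663  82.81874789  -2.72936368
   8.77779255] [ 0.16908989  0.1253066  -3.1567072 ]
```

View pics/s5.png

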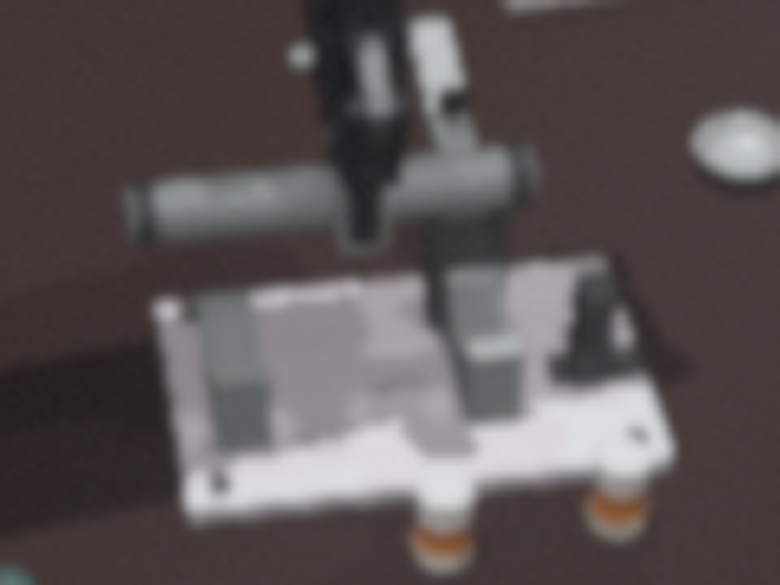

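Run:
```python
from fit import *
A,B=[ray('side',q,.1325) for q in px([(532,172),(133,214)],(200,60),6.5)];D=A-B
print(A,B,(A+B)/2,np.linalg.norm(D),np.degrees(np.arctan2(D[1],D[0])))
```

```text
[0.55913608 0.07351736 0.1325    ] [0.38114415 0.06641723 0.1325    ] [0.47014011 0.06996729 0.1325    ] 0.17813348831381207 2.2843263695385008
```

>>> servo_tool --steps '[{"x": 0,"y": 0,"z": -15,"yaw": 0},{"x": 0,"y": 0,"z": -30,"yaw": 0},{"x": 0,"y": 0,"z": -45,"yaw": 0},{"x": 0,"y": 0,"z": -55,"yaw": 0},{"x": 0,"y": 0,"z": -60,"yaw": 0},{"x": 0,"y": 0,"z": -60,"yaw": 0},{"x": 0,"y": 0,"z": -60,"yaw": 0}]'

```text
time: 10.62
ee_pos: [0.4824, 0.0749, 0.0782]
tcp_rot: [-177.2, -0.1, -178.5]
wrist_force: [0.0, 0.2, -4.1]
opening: 0.0247
```

Run:
```python
from h import *
im,d=snap('side'); crop(im,215,80,310,145,8.2,'s6.png')
im,d=snap('top'); crop(im,110,120,200,220,6,'t6.png')
o=get_obs();print(o['ee_pos'],o['tcp_rot'],o['time'],o['wrist_force'])
```

```text
[0.48242794 0.0749384  0.07827022] [-1.77220979e+02 -1.28634190e-01 -1.78469732e+02] 10.725 [-0.0305678   0.28074143 -4.12423792]
```

View pics/s6.png

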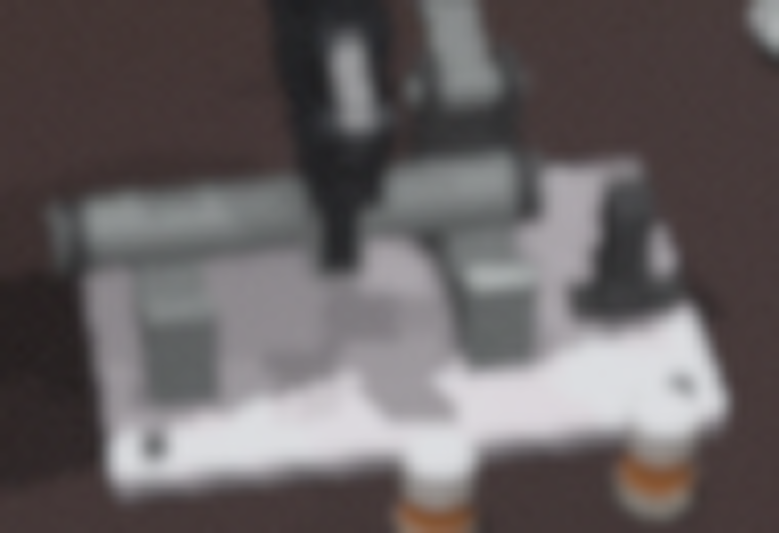

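View pics/t6.png

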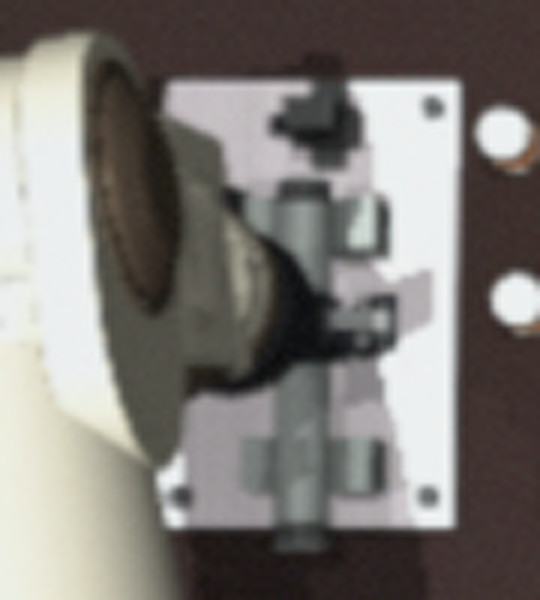

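Run:
```python
from fit import *
# ends in both cameras, z unknown-> triangulate offset
for z in(.0705,.0733):
  for n,e,o,s in(('top',[(304,182),(300,550)],(110,120),6),('side',[(529,183),(60,236)],(215,80),8.2)):
    A,B=[ray(n,q,z) for q in px(e,o,s)];D=A-B;print(z,n,A.round(4),B.round(4),((A+B)/2).round(4),np.linalg.norm(D).round(4),np.degrees(np.arctan2(D[1],D[0])).round(2))
# V centers from top
for (l,r,row) in((243,376,465),(240,380,222)):
    print(ray('top',px((l,row),(110,120),6),.0554),ray('top',px((r,row),(110,120),6),.0554))
```

```text
0.0705 top [0.5582 0.079  0.0705] [0.3781 0.0729 0.0705] [0.4681 0.0759 0.0705] 0.1803 1.96
0.0705 side [0.5569 0.0806 0.0705] [0.3823 0.0729 0.0705] [0.4696 0.0767 0.0705] 0.1748 2.55
0.0733 top [0.5578 0.0784 0.0733] [0.378  0.0722 0.0733] [0.4679 0.0753 0.0733] 0.1799 1.96
0.0733 side [0.5561 0.0771 0.0733] [0.3822 0.0694 0.0733] [0.4692 0.0733 0.0733] 0.1741 2.55
[0.41927275 0.10621653 0.0554    ] [0.42095224 0.04089724 0.0554    ]
[0.53968057 0.11333897 0.0554    ] [0.54150436 0.04406839 0.0554    ]
```

>>> servo_tool --steps '[{"x": 0,"y": -0.3,"z": -4,"yaw": 0},{"x": 0,"y": -0.3,"z": -9,"yaw": 0},{"x": 0,"y": -0.3,"z": -14,"yaw": 0},{"x": 0,"y": -0.3,"z": -17,"yaw": 0},{"x": 0,"y": -0.3,"z": -17,"yaw": 0},{"x": 0,"y": -0.3,"z": -17,"yaw": 0}]'

```text
time: 11.48
ee_pos: [0.4825, 0.0746, 0.0614]
tcp_rot: [-177.2, -0.1, -178.5]
wrist_force: [0.2, -0.4, -3.7]
opening: 0.0245
```

>>> servo_tool --steps '[{"x": 0,"y": 0,"z": -1,"yaw": 0},{"x": 0,"y": 0,"z": -1.5,"yaw": 0},{"x": 0,"y": 0,"z": -1.5,"yaw": 0}]'

```text
time: 11.85
ee_pos: [0.4826, 0.0747, 0.06]
tcp_rot: [-177.2, -0.1, -178.5]
wrist_force: [-0.1, 0.6, -4.0]
opening: 0.0245
```

>>> servo_tool --steps '[{"x": 0,"y": 0,"z": -1,"yaw": 0},{"x": 0,"y": 0,"z": -1.5,"yaw": 0},{"x": 0,"y": 0,"z": -1.5,"yaw": 0}]'

```text
time: 12.22
ee_pos: [0.4829, 0.0751, 0.059]
tcp_rot: [-177.3, -0.1, -178.5]
wrist_force: [-1.4, 5.2, 2.4]
opening: 0.0249
```

>>> servo_tool --steps '[{"x": 0,"y": 0,"z": -1,"yaw": 0},{"x": 0,"y": 0,"z": -1,"yaw": 0},{"x": 0,"y": 0,"z": -1,"yaw": 0}]'

```text
time: 12.6
ee_pos: [0.4832, 0.0756, 0.0585]
tcp_rot: [-177.3, -0.0, -178.4]
wrist_force: [-0.9, 5.9, 3.7]
opening: 0.0249
```

>>> servo_tool --steps '[{"x": 0,"y": 0.8,"z": -0.5,"yaw": 0},{"x": 0,"y": 1.2,"z": -1,"yaw": 0},{"x": 0,"y": 1.2,"z": -1,"yaw": 0},{"x": 0,"y": 1.2,"z": -1,"yaw": 0}]'

```text
time: 13.1
ee_pos: [0.4832, 0.0768, 0.0574]
tcp_rot: [-177.3, -0.0, -178.4]
wrist_force: [0.1, 2.9, -1.5]
opening: 0.0248
```

>>> servo_tool --steps '[{"x": 0,"y": 0.4,"z": -0.7,"yaw": 0},{"x": 0,"y": 0.6,"z": -1,"yaw": 0},{"x": 0,"y": 0.6,"z": -1,"yaw": 0},{"x": 0,"y": 0.6,"z": -1,"yaw": 0}]'

```text
time: 13.6
ee_pos: [0.4832, 0.0772, 0.0569]
tcp_rot: [-177.3, 0.0, -178.5]
wrist_force: [-2.9, 0.8, 4.7]
opening: 0.0249
```

Run:
```python
from h import *
im,d=snap('side'); crop(im,215,80,310,145,8.2,'s7.png')
im,d=snap('top'); crop(im,110,120,200,220,6,'t7.png')
o=get_obs();print(o['ee_pos'],o['tcp_rot'],o['time'],o['wrist_force'],o['torque'])
```

```text
[0.48326405 0.07720232 0.0569568 ] [-1.77321203e+02  2.21305192e-02 -1.78461643e+02] 13.7 [-2.83821499  1.18813625  5.63859655] [ 0.23385534  0.37466681 -0.24843107]
```

View pics/s7.png

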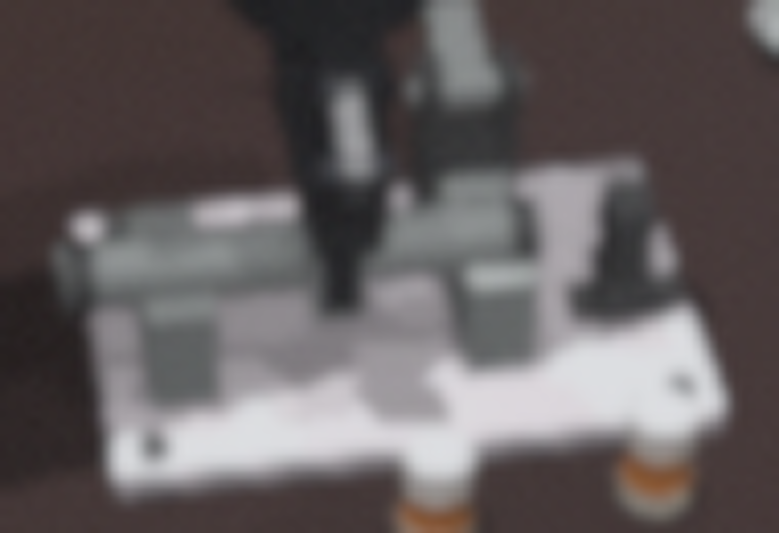

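View pics/t7.png

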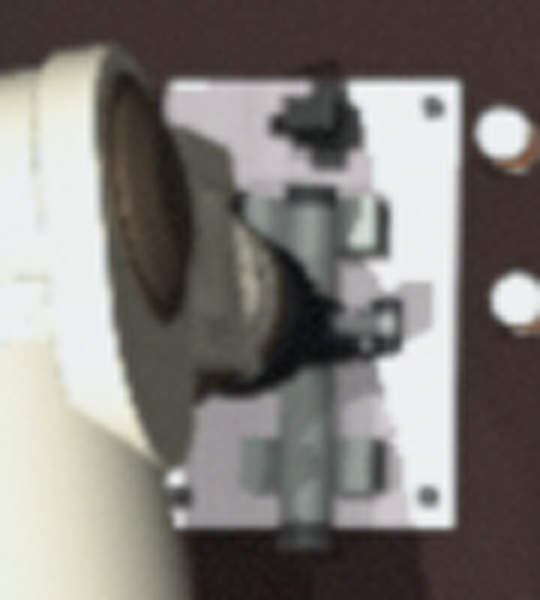

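>>> servo_tool --steps '[{"x": 0,"y": 0,"z": 0,"yaw": 0},{"x": 0,"y": 0,"z": 0,"yaw": 0},{"x": 0,"y": 0,"z": 0,"yaw": 0},{"x": 0,"y": 0,"z": 0,"yaw": 0}]' --grip 38

```text
time: 14.2
ee_pos: [0.4832, 0.0771, 0.0569]
tcp_rot: [-177.3, 0.0, -178.5]
wrist_force: [-0.2, 0.5, 0.9]
opening: 0.0382
```

>>> servo_tool --steps '[{"x": -10,"y": -0.2,"z": 0,"yaw": 0},{"x": -20,"y": -0.5,"z": 0,"yaw": 0},{"x": -20,"y": -0.5,"z": 0,"yaw": 0},{"x": -20,"y": -0.5,"z": 0,"yaw": 0}]'

```text
time: 14.7
ee_pos: [0.4633, 0.0767, 0.057]
tcp_rot: [-177.3, 0.0, -178.5]
wrist_force: [0.5, -0.2, 0.3]
opening: 0.0383
```

Run:
```python
from h import *
im,d=snap('side'); crop(im,215,80,310,145,8.2,'s8.png')
im,d=snap('top'); crop(im,110,120,200,220,6,'t8.png')
o=get_obs();print(o['ee_pos'],o['tcp_rot'],o['time'],o['wrist_force'],o['torque'])
```

```text
[0.46341707 0.07667267 0.05692933] [-1.77315030e+02  3.14315960e-02 -1.78461911e+02] 14.8 [-0.43253239  0.43610389 -0.00597354] [ 0.06735711  0.02519088 -0.01058872]
```

View pics/s8.png

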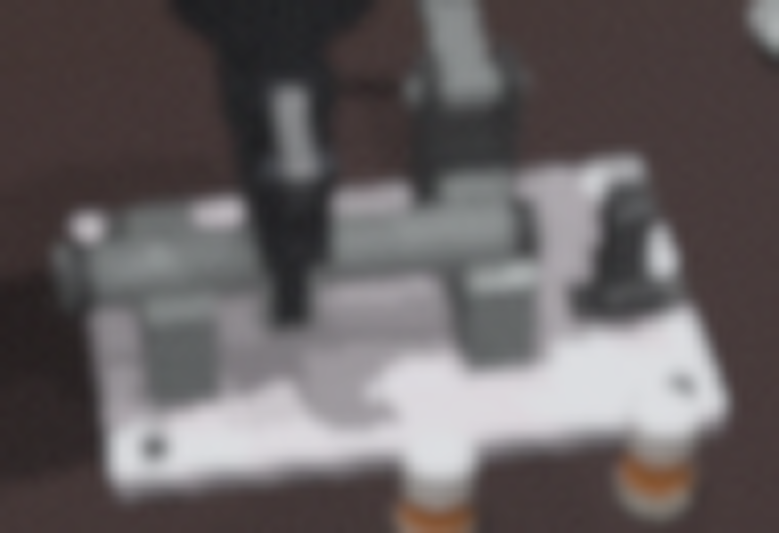

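View pics/t8.png

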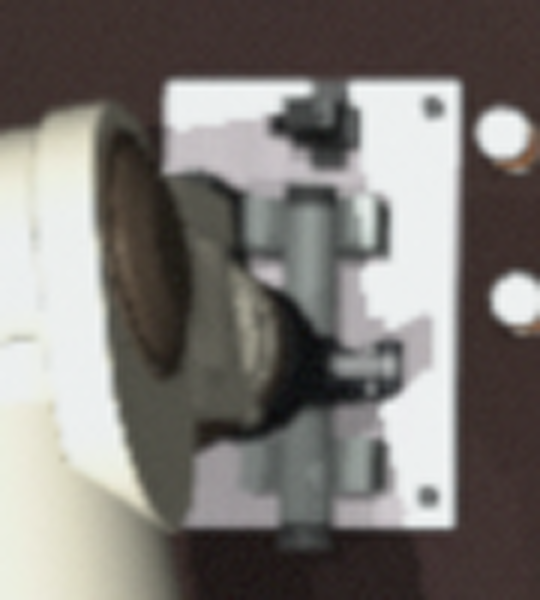

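>>> servo_tool --steps '[{"x": 0,"y": 0,"z": 0,"yaw": 0},{"x": 0,"y": 0,"z": 0,"yaw": 0},{"x": 0,"y": 0,"z": 0,"yaw": 0},{"x": 0,"y": 0,"z": 0,"yaw": 0},{"x": 0,"y": 0,"z": 0,"yaw": 0}]' --grip 15 --grip_force 25

```text
time: 15.42
ee_pos: [0.4635, 0.0767, 0.057]
tcp_rot: [-177.3, 0.0, -178.5]
wrist_force: [-0.2, 0.8, 1.6]
opening: 0.0251
```

>>> servo_tool --steps '[{"x": 2,"y": 0,"z": 0,"yaw": 0},{"x": 4,"y": 0.1,"z": 0,"yaw": 0},{"x": 6,"y": 0.1,"z": 0,"yaw": 0},{"x": 8,"y": 0.2,"z": 0,"yaw": 0},{"x": 10,"y": 0.3,"z": 0,"yaw": 0}]'

```text
time: 16.05
ee_pos: [0.4736, 0.0769, 0.057]
tcp_rot: [-177.3, 0.0, -178.5]
wrist_force: [-2.5, 0.6, 3.1]
opening: 0.0249
```

>>> servo_tool --steps '[{"x": 1,"y": 0,"z": 0,"yaw": 0},{"x": 2,"y": 0,"z": 0,"yaw": 0},{"x": 3,"y": 0.1,"z": 0,"yaw": 0}]'

```text
time: 16.42
ee_pos: [0.4767, 0.077, 0.057]
tcp_rot: [-177.3, 0.0, -178.5]
wrist_force: [-2.6, 0.0, 3.6]
opening: 0.025
```

>>> servo_tool --steps '[{"x": 0.7,"y": 0,"z": 0,"yaw": 0},{"x": 1.4,"y": 0,"z": 0,"yaw": 0}]'

```text
time: 16.68
ee_pos: [0.4781, 0.0771, 0.057]
tcp_rot: [-177.3, 0.0, -178.5]
wrist_force: [-2.5, 1.0, 3.7]
opening: 0.0251
```

>>> servo_tool --steps '[{"x": 0.7,"y": 0,"z": 0,"yaw": 0},{"x": 1.4,"y": 0,"z": 0,"yaw": 0}]'

```text
time: 16.92
ee_pos: [0.4796, 0.0771, 0.057]
tcp_rot: [-177.3, 0.0, -178.5]
wrist_force: [-2.3, 2.1, 2.4]
opening: 0.0251
```

>>> servo_tool --steps '[{"x": 0.7,"y": 0,"z": 0,"yaw": 0},{"x": 1.4,"y": 0,"z": 0,"yaw": 0}]'

```text
time: 17.18
ee_pos: [0.481, 0.0772, 0.057]
tcp_rot: [-177.3, 0.0, -178.5]
wrist_force: [-3.1, 1.4, 2.5]
opening: 0.0251
```

>>> servo_tool --steps '[{"x": 0.7,"y": 0,"z": 0,"yaw": 0},{"x": 1.4,"y": 0,"z": 0,"yaw": 0}]'

```text
time: 17.42
ee_pos: [0.4825, 0.0772, 0.057]
tcp_rot: [-177.3, 0.0, -178.5]
wrist_force: [-2.8, 2.1, 3.3]
opening: 0.0251
```

>>> servo_tool --steps '[{"x": 0.7,"y": 0,"z": 0,"yaw": 0},{"x": 1.4,"y": 0,"z": 0,"yaw": 0}]'

```text
time: 17.68
ee_pos: [0.4839, 0.0772, 0.057]
tcp_rot: [-177.3, 0.0, -178.5]
wrist_force: [-3.2, 2.0, 3.7]
opening: 0.0253
```

>>> servo_tool --steps '[{"x": 0.6,"y": 0.1,"z": 0,"yaw": 0},{"x": 1.2,"y": 0.2,"z": 0,"yaw": 0}]'

```text
time: 17.92
ee_pos: [0.4851, 0.0773, 0.057]
tcp_rot: [-177.3, 0.0, -178.5]
wrist_force: [-2.7, -0.6, 3.0]
opening: 0.0252
```

>>> servo_tool --steps '[{"x": 0.5,"y": 0,"z": 0,"yaw": 0},{"x": 1,"y": 0,"z": 0,"yaw": 0}]'

```text
time: 18.18
ee_pos: [0.4862, 0.0773, 0.057]
tcp_rot: [-177.3, 0.0, -178.5]
wrist_force: [-3.2, 1.8, 3.3]
opening: 0.025
```

>>> servo_tool --steps '[{"x": 0.6,"y": 0.1,"z": 0,"yaw": 0},{"x": 1.2,"y": 0.1,"z": 0,"yaw": 0}]'

```text
time: 18.42
ee_pos: [0.4874, 0.0773, 0.057]
tcp_rot: [-177.3, 0.0, -178.5]
wrist_force: [-2.5, 0.4, 3.6]
opening: 0.0248
```

>>> servo_tool --steps '[{"x": 0.5,"y": 0,"z": 0,"yaw": 0},{"x": 1,"y": 0,"z": 0,"yaw": 0}]'

```text
time: 18.68
ee_pos: [0.488, 0.0773, 0.057]
tcp_rot: [-177.3, -0.0, -178.5]
wrist_force: [-6.5, 0.1, 6.3]
opening: 0.0251
```

>>> servo_tool --steps '[{"x": 0.6,"y": 0,"z": 0,"yaw": 0},{"x": 0.6,"y": 0,"z": 0,"yaw": 0}]'

```text
time: 18.92
ee_pos: [0.488, 0.0773, 0.057]
tcp_rot: [-177.3, -0.1, -178.5]
wrist_force: [-7.1, 1.3, 6.3]
opening: 0.0252
```

>>> servo_tool --steps '[{"x": 0.8,"y": 0,"z": 0,"yaw": 0},{"x": 0.8,"y": 0,"z": 0,"yaw": 0},{"x": 0.8,"y": 0,"z": 0,"yaw": 0}]'

```text
time: 19.3
ee_pos: [0.4881, 0.0773, 0.057]
tcp_rot: [-177.3, -0.2, -178.5]
wrist_force: [-7.6, 0.9, 6.2]
opening: 0.025
```

>>> servo_tool --steps '[{"x": 1.0,"y": 0,"z": 0,"yaw": 0},{"x": 1.0,"y": 0,"z": 0,"yaw": 0},{"x": 1.0,"y": 0,"z": 0,"yaw": 0}]'

```text
time: 19.68
ee_pos: [0.4881, 0.0773, 0.057]
tcp_rot: [-177.3, -0.3, -178.4]
wrist_force: [-8.6, 0.4, 6.7]
opening: 0.0254
```

Run:
```python
from h import *
im,d=snap('side'); crop(im,215,80,310,145,8.2,'s9.png')
o=get_obs();print(o['ee_pos'],o['time'],o['wrist_force'],o['torque'])
```

```text
[0.48805777 0.07732886 0.0569519 ] 19.725 [-9.32956101  1.80389612  6.87882192] [ 0.06795743  1.7073767  -0.10229519]
```

View pics/s9.png

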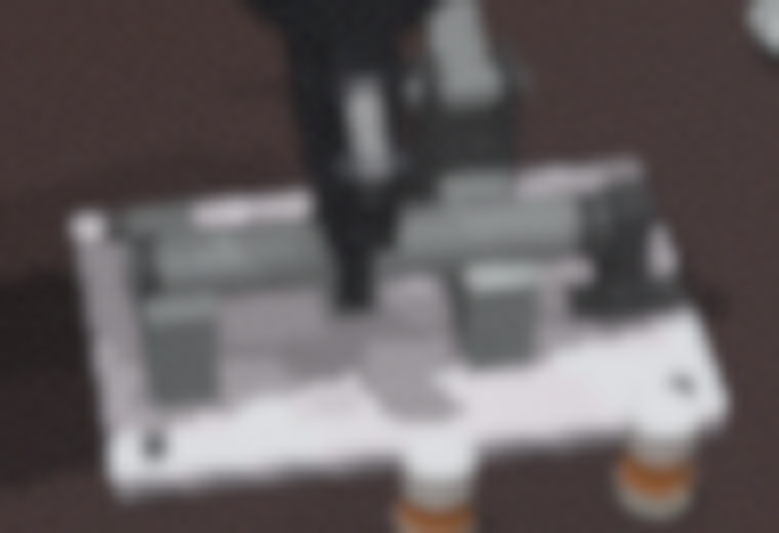

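>>> servo_tool --steps '[{"x": 0,"y": 0,"z": 0,"yaw": 0},{"x": 0,"y": 0,"z": 0,"yaw": 0},{"x": 0,"y": 0,"z": 0,"yaw": 0},{"x": 0,"y": 0,"z": 10,"yaw": 0},{"x": 0,"y": 0,"z": 40,"yaw": 0},{"x": 0,"y": 0,"z": 80,"yaw": 0},{"x": 0,"y": 0,"z": 120,"yaw": 0},{"x": 0,"y": 0,"z": 125,"yaw": 0}]' --grip 42

```text
time: 20.72
ee_pos: [0.4893, 0.0776, 0.1856]
tcp_rot: [-177.4, 0.0, -178.4]
wrist_force: [0.1, -0.6, 0.0]
opening: 0.0418
```

```bash
cat > hd.py <<'E'
from fit import *
X,Y,A=.4815,.0755,np.radians(1.6)
def fw(P):
    P=np.array(P)/1e3;c,s=np.cos(A),np.sin(A)
    return np.array([X+c*P[...,0]-s*P[...,1],Y+s*P[...,0]+c*P[...,1],P[...,2]]).T
def bar(q,x): return fw([x,50-110*np.cos(q)+12*np.sin(q),82+110*np.sin(q)+12*np.cos(q)])
E
python3 - <<'E'
from hd import *
print('obs top mid',px((46,165),(90,125),3.8),'end',px((46,203),(90,125),3.8),'side L',px((100,44),(215,55),3.3),'R',px((160,41),(215,55),3.3))
for q in(2.75,2.8,2.85,2.9,2.95,3.,3.05):
    print(q,bar(q,18).round(4),proj('top',[bar(q,-17),bar(q,51)]).round(1).tolist(),proj('side',[bar(q,-17),bar(q,51)]).round(1).tolist())
im,d=snap('side'); crop(im,200,60,320,150,6.5,'s10.png')
im,d=snap('top'); crop(im,80,120,200,220,6,'t10.png')
E
```

```text
obs top mid [101.73684211 168.05263158] end [101.73684211 178.05263158] side L [244.95454545  67.98484848] R [263.13636364  67.07575758]
2.75 [0.4951 0.2322 0.1129] [[101.4, 180.5], [102.1, 156.6]] [[241.7, 63.9], [262.8, 62.0]]
2.8 [0.4951 0.2336 0.1075] [[101.6, 180.6], [102.3, 156.9]] [[241.7, 65.1], [262.7, 63.2]]
2.85 [0.4951 0.2347 0.1021] [[101.9, 180.8], [102.6, 157.2]] [[241.7, 66.4], [262.6, 64.5]]
2.9 [0.495  0.2356 0.0967] [[102.3, 181.0], [102.9, 157.4]] [[241.8, 67.8], [262.5, 65.9]]
2.95 [0.495  0.2362 0.0912] [[102.8, 181.1], [103.4, 157.7]] [[241.8, 69.2], [262.4, 67.3]]
3.0 [0.495  0.2365 0.0856] [[103.3, 181.3], [104.0, 158.0]] [[241.8, 70.6], [262.4, 68.7]]
3.05 [0.495  0.2366 0.0801] [[104.0, 181.5], [104.6, 158.2]] [[241.9, 72.1], [262.4, 70.2]]
```

View pics/s10.png

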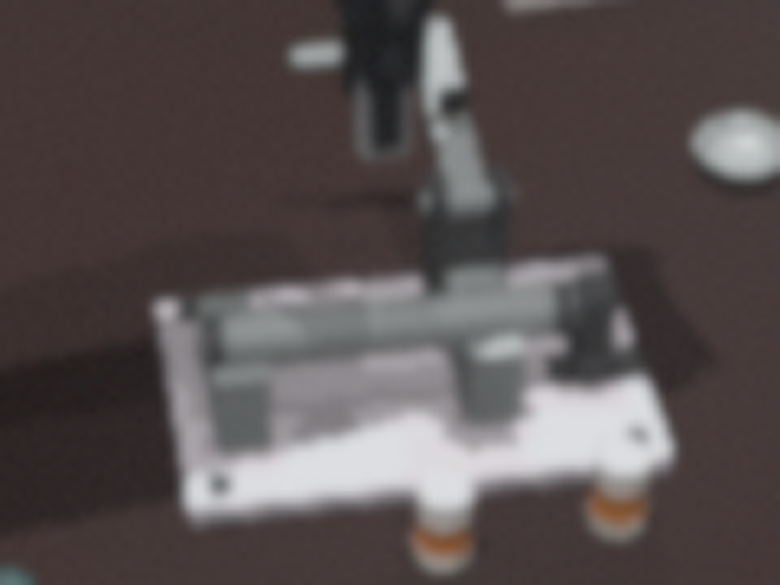

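View pics/t10.png

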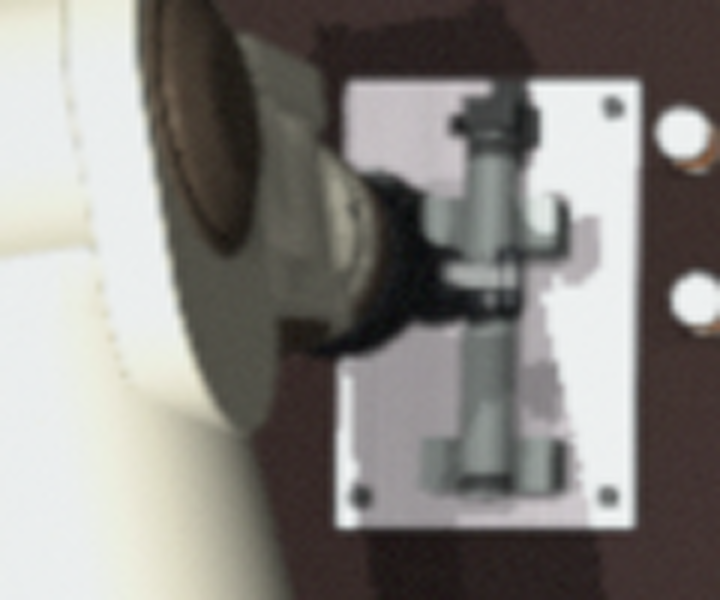

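Run:
```python
from hd import *
im,d=load('top');W=world('top',d)
for u,v in((194,142),(196,170)):
    P=W[v-4:v+5,u-4:u+5].reshape(-1,3);c=P[P[:,2]>.02];print(c[:,2].max(),c[c[:,2]>c[:,2].max()-.006].mean(0))
print(fw([15,0,0]),[bar(2.88,15).round(4)])
for q in np.arange(2.88,-0.2,-.15): print(round(q,2),(1000*(bar(q,15)-bar(2.88,15))).round(1))
o=get_obs();print(o['ee_pos'],o['q'])
```

```text
0.046560204114092264 [ 0.58923749 -0.01195643  0.04307286]
0.046610660393287845 [ 0.50596768 -0.02253003  0.04318483]
[0.49649415 0.07591882 0.        ] [array([0.492 , 0.2352, 0.0989])]
2.88 [0. 0. 0.]
2.73 [ 0.1 -3.7 16.2]
2.58 [ 0.3 -9.9 31.6]
2.43 [  0.5 -18.2  45.9]
2.28 [  0.8 -28.6  58.8]
2.13 [  1.1 -40.8  70. ]
1.98 [  1.5 -54.6  79.3]
1.83 [  1.9 -69.5  86.4]
1.68 [  2.4 -85.4  91.2]
1.53 [   2.8 -101.8   93.5]
1.38 [   3.3 -118.4   93.4]
1.23 [   3.8 -134.8   90.8]
1.08 [   4.2 -150.6   85.8]
0.93 [   4.6 -165.4   78.5]
0.78 [   5.  -179.1   69. ]
0.63 [   5.3 -191.1   57.6]
0.48 [   5.6 -201.3   44.6]
0.33 [   5.9 -209.5   30.1]
0.18 [   6.  -215.4   14.6]
0.03 [   6.1 -218.9   -1.6]
-0.12 [   6.1 -219.9  -18.1]
[0.48846376 0.07741797 0.18275228] [10.38896394 -2.88743246 -5.74501144 87.75839408 -2.60114516  8.84448886]
```

>>> servo_tool --steps '[{"x": 1,"y": 40,"z": 0,"yaw": 0},{"x": 2,"y": 80,"z": 0,"yaw": 0},{"x": 3,"y": 120,"z": 0,"yaw": 0},{"x": 3.5,"y": 150,"z": -5,"yaw": 0},{"x": 3.5,"y": 158,"z": -20,"yaw": 0},{"x": 3.5,"y": 158,"z": -30,"yaw": 0},{"x": 3.5,"y": 158,"z": -30,"yaw": 0},{"x": 3.5,"y": 158,"z": -30,"yaw": 0}]' --grip 50

```text
time: 21.82
ee_pos: [0.4921, 0.2346, 0.1531]
tcp_rot: [-177.3, -0.2, -178.5]
wrist_force: [-0.4, 0.1, -0.0]
opening: 0.05
```

Run:
```python
from hd import *
im,d=snap('side'); crop(im,220,20,320,120,6,'s11.png')
im,d=snap('top'); crop(im,60,120,180,220,6,'t11.png')
o=get_obs();print(o['ee_pos'],o['tcp_rot'],o['time'])
```

```text
[0.49227528 0.23489567 0.15338543] [-1.77355758e+02 -1.58518526e-01 -1.78498184e+02] 21.925
```

View pics/s11.png

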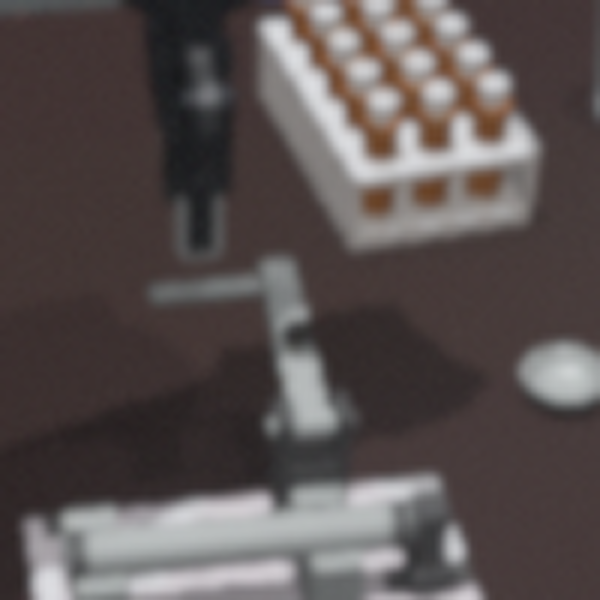

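View pics/t11.png

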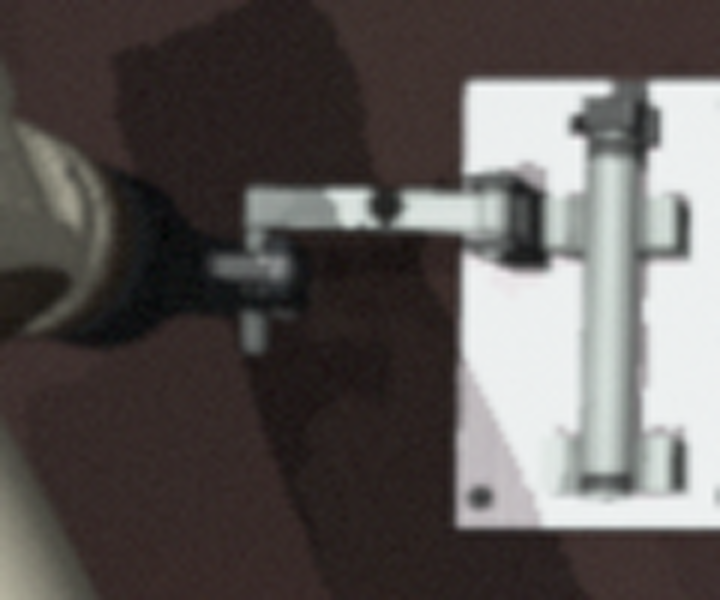

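>>> servo_tool --steps '[{"x": 0,"y": 0,"z": -20,"yaw": 0},{"x": 0,"y": 0,"z": -40,"yaw": 0},{"x": 0,"y": 0,"z": -50,"yaw": 0},{"x": 0,"y": 0,"z": -54,"yaw": 0},{"x": 0,"y": 0,"z": -54,"yaw": 0},{"x": 0,"y": 0,"z": -54,"yaw": 0}]'

```text
time: 22.68
ee_pos: [0.4926, 0.2351, 0.1001]
tcp_rot: [-177.4, -0.1, -178.5]
wrist_force: [0.5, 1.0, -0.0]
opening: 0.0497
```

>>> servo_tool --steps '[{"x": 0,"y": 0,"z": 0,"yaw": 0},{"x": 0,"y": 0,"z": 0,"yaw": 0},{"x": 0,"y": 0,"z": 0,"yaw": 0},{"x": 0,"y": 0,"z": 0,"yaw": 0},{"x": 0,"y": 0,"z": 0,"yaw": 0},{"x": 0,"y": 0,"z": 0,"yaw": 0}]' --grip 3 --grip_force 25

```text
time: 23.42
ee_pos: [0.4927, 0.2374, 0.1006]
tcp_rot: [-177.7, -0.1, -178.4]
wrist_force: [-0.6, 12.2, -0.8]
opening: 0.0088
```

Run:
```python
from hd import *
im,d=snap('side'); crop(im,220,20,320,120,6,'s12.png')
o=get_obs();print(o['ee_pos'],o['tcp_rot'],o['time'],o['wrist_force'])
```

```text
[0.49269058 0.23738033 0.10059951] [-1.77665941e+02 -7.08499551e-02 -1.78403953e+02] 23.475 [-0.89079717 12.34820643 -0.35785722]
```

View pics/s12.png

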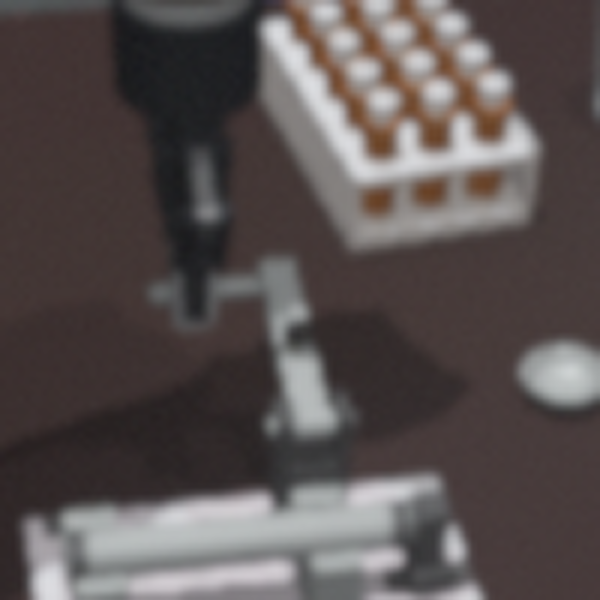

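```bash
cat > arc.py <<'E'
import hd,sys
from hd import *
hd.Y=.0770
q0=float(sys.argv[1]);dq=float(sys.argv[2]);n=int(sys.argv[3])
b0=hd.bar(q0,15)
for i in range(1,n+1): print(round(q0-dq*i,3),(1000*(hd.bar(q0-dq*i,15)-b0)).round(1))
print(b0)
E
python3 arc.py 2.91 .075 6
```

```text
2.835 [ 0.  -1.3  8.2]
2.76 [ 0.1 -3.3 16.3]
2.685 [ 0.2 -5.8 24.2]
2.61 [ 0.2 -8.9 31.8]
2.535 [  0.4 -12.6  39.3]
2.46 [  0.5 -16.8  46.4]
[0.49203178 0.23717408 0.09556845]
```

>>> servo_tool --steps '[{"x": 0,"y": -0.3,"z": 8,"yaw": 0},{"x": 0.1,"y": -2.3,"z": 16,"yaw": 0},{"x": 0.2,"y": -4.8,"z": 24,"yaw": 0},{"x": 0.2,"y": -7.9,"z": 31.6,"yaw": 0},{"x": 0.4,"y": -11.6,"z": 39,"yaw": 0},{"x": 0.5,"y": -15.8,"z": 46.2,"yaw": 0},{"x": 0.5,"y": -15.8,"z": 46.2,"yaw": 0}]' --grip_force 30

```text
time: 24.35
ee_pos: [0.4932, 0.2219, 0.1486]
tcp_rot: [-177.8, -0.0, -178.4]
wrist_force: [-3.2, 4.5, 3.7]
opening: 0.0084
```

Run:
```python
from hd import *
im,d=snap('side'); crop(im,220,20,320,120,6,'s13.png')
o=get_obs();print(o['ee_pos'],o['tcp_rot'],o['time'],o['wrist_force'],o['opening'])
```

```text
[0.49315898 0.22190915 0.14855054] [-1.77759446e+02 -4.83527831e-03 -1.78391802e+02] 24.4 [-3.87258477  3.91414918  6.12777867] 0.008434097066149431
```

View pics/s13.png

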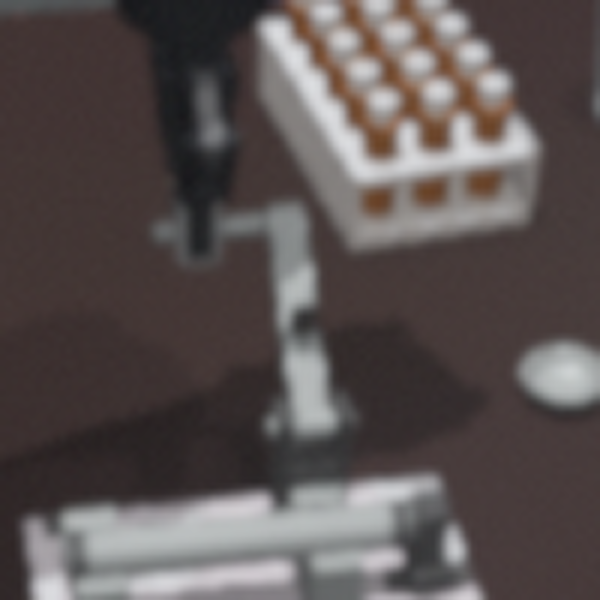

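```bash
python3 arc.py 2.48 .075 7;python3 - <<'E'
import hd;from hd import *
hd.Y=.074
for q in(2.4,2.44,2.48,2.52): print(q,proj('side',[hd.bar(q,-17),hd.bar(q,51)]).round(1).tolist())
print(px([(155,232),(275,220)],(220,20),6))
E
```

```text
2.405 [ 0.1 -4.6  6.9]
2.33 [ 0.3 -9.7 13.4]
2.255 [  0.4 -15.3  19.5]
2.18 [  0.6 -21.4  25.2]
2.105 [  0.8 -27.8  30.5]
2.03 [  1.  -34.6  35.2]
1.955 [  1.2 -41.8  39.4]
[0.49246885 0.22152673 0.14011299]
2.4 [[242.2, 57.2], [264.0, 55.3]]
2.44 [[242.1, 57.9], [263.8, 55.9]]
2.48 [[242.1, 58.5], [263.7, 56.6]]
2.52 [[242.0, 59.2], [263.5, 57.3]]
[[245.41666667  58.25      ]
 [265.41666667  56.25      ]]
```

>>> servo_tool --steps '[{"x": -0.4,"y": -4.6,"z": 6.9,"yaw": 0},{"x": -0.4,"y": -9.7,"z": 13.4,"yaw": 0},{"x": -0.4,"y": -15.3,"z": 19.5,"yaw": 0},{"x": -0.3,"y": -21.4,"z": 25.2,"yaw": 0},{"x": -0.2,"y": -27.8,"z": 30.5,"yaw": 0},{"x": 0,"y": -34.6,"z": 35.2,"yaw": 0},{"x": 0,"y": -41.8,"z": 39.4,"yaw": 0},{"x": 0,"y": -41.8,"z": 39.4,"yaw": 0}]'

```text
time: 25.4
ee_pos: [0.4941, 0.1806, 0.1902]
tcp_rot: [-177.9, 0.2, -178.4]
wrist_force: [0.5, 5.2, 7.8]
opening: 0.0082
```

```bash
python3 arc.py 1.96 .08 8
```

```text
1.88 [ 0.2 -7.9  3.9]
1.8 [  0.5 -16.2   7.2]
1.72 [  0.7 -24.6   9.8]
1.64 [  0.9 -33.3  11.7]
1.56 [  1.2 -42.   12.9]
1.48 [  1.4 -50.8  13.4]
1.4 [  1.7 -59.7  13.2]
1.32 [  1.9 -68.5  12.3]
[0.49362263 0.18022096 0.17921985]
```

>>> servo_tool --steps '[{"x": 0,"y": -7.9,"z": 4.4,"yaw": 0},{"x": 0,"y": -16.2,"z": 8.2,"yaw": 0},{"x": 0.3,"y": -24.6,"z": 11,"yaw": 0},{"x": 0.5,"y": -33.3,"z": 12.9,"yaw": 0},{"x": 0.7,"y": -42,"z": 14.1,"yaw": 0},{"x": 1,"y": -50.8,"z": 14.6,"yaw": 0},{"x": 1,"y": -50.8,"z": 14.6,"yaw": 0}]'

```text
time: 26.28
ee_pos: [0.4955, 0.1295, 0.206]
tcp_rot: [-177.9, 0.3, -178.4]
wrist_force: [1.9, 2.0, 3.2]
opening: 0.0087
```

```bash
python3 arc.py 1.48 .08 9
```

```text
1.4 [ 0.2 -8.8 -0.2]
1.32 [  0.5 -17.6  -1.1]
1.24 [  0.7 -26.3  -2.7]
1.16 [  1.  -34.9  -5. ]
1.08 [  1.2 -43.2  -8. ]
1.0 [  1.4 -51.3 -11.6]
0.92 [  1.6 -59.  -15.8]
0.84 [  1.9 -66.4 -20.7]
0.76 [  2.1 -73.4 -26.2]
[0.49504288 0.12937525 0.19263495]
```

>>> servo_tool --steps '[{"x": 0,"y": -8.8,"z": -0.2,"yaw": 0},{"x": 0,"y": -17.6,"z": -1.1,"yaw": 0},{"x": 0.3,"y": -26.3,"z": -2.7,"yaw": 0},{"x": 0.5,"y": -34.9,"z": -5,"yaw": 0},{"x": 0.7,"y": -43.2,"z": -8,"yaw": 0},{"x": 1,"y": -51.3,"z": -11.6,"yaw": 0},{"x": 1.2,"y": -59,"z": -15.8,"yaw": 0},{"x": 1.2,"y": -59,"z": -15.8,"yaw": 0}]'

```text
time: 27.28
ee_pos: [0.497, 0.0699, 0.1909]
tcp_rot: [-177.9, 0.4, -178.5]
wrist_force: [2.8, -0.3, 1.4]
opening: 0.0088
```

Run:
```python
from hd import *
im,d=snap('side'); crop(im,200,30,320,150,5,'s14.png')
o=get_obs();print(o['ee_pos'],o['tcp_rot'],o['time'],o['wrist_force'],o['q'])
```

```text
[0.49695823 0.06994767 0.19086899] [-177.87808002    0.41796084 -178.457796  ] 27.325 [ 2.08772964 -1.91744573  2.64818784] [ 9.14284533 -2.58153675 -4.54455611 87.90348175 -2.15855096  7.60586673]
```

View pics/s14.png

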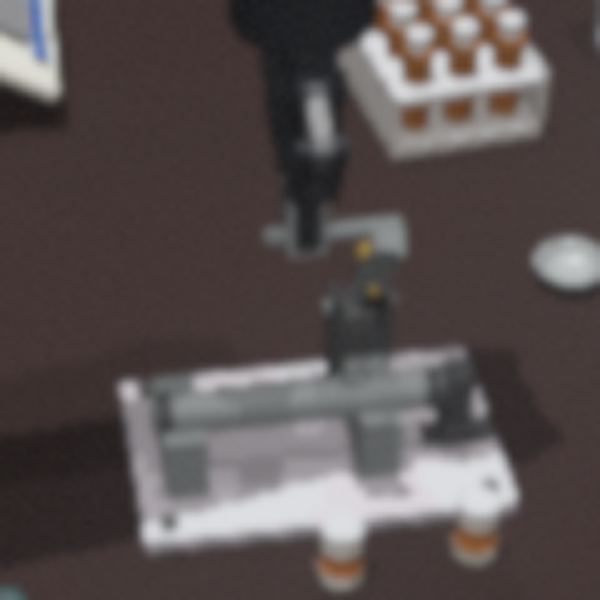

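```bash
python3 arc.py .915 .08 8
```

```text
0.835 [ 0.2 -7.4 -4.9]
0.755 [  0.4 -14.3 -10.4]
0.675 [  0.6 -20.8 -16.4]
0.595 [  0.7 -26.8 -22.9]
0.515 [  0.9 -32.2 -29.9]
0.435 [  1.  -37.1 -37.3]
0.355 [  1.2 -41.4 -45. ]
0.275 [  1.3 -45.  -53.1]
[0.49670541 0.06985556 0.17649937]
```

>>> servo_tool --steps '[{"x": -0.1,"y": -7.4,"z": -4.9,"yaw": 0},{"x": -0.1,"y": -14.3,"z": -10.4,"yaw": 0},{"x": 0,"y": -20.8,"z": -16.4,"yaw": 0},{"x": 0,"y": -26.8,"z": -22.9,"yaw": 0},{"x": 0,"y": -32.2,"z": -29.9,"yaw": 0},{"x": 0,"y": -37.1,"z": -37.3,"yaw": 0},{"x": 0,"y": -41.4,"z": -45,"yaw": 0},{"x": 0,"y": -41.4,"z": -45,"yaw": 0}]'

```text
time: 28.32
ee_pos: [0.4976, 0.0284, 0.1457]
tcp_rot: [-177.9, 0.5, -178.5]
wrist_force: [7.3, 1.2, -3.8]
opening: 0.0086
```

```bash
python3 arc.py .352 .025 14
```

```text
0.327 [ 0.  -1.2 -2.5]
0.302 [ 0.1 -2.3 -5. ]
0.277 [ 0.1 -3.4 -7.6]
0.252 [  0.1  -4.4 -10.1]
0.227 [  0.1  -5.4 -12.7]
0.202 [  0.2  -6.2 -15.4]
0.177 [  0.2  -7.  -18. ]
0.152 [  0.2  -7.8 -20.7]
0.127 [  0.2  -8.5 -23.4]
0.102 [  0.3  -9.1 -26.1]
0.077 [  0.3  -9.6 -28.8]
0.052 [  0.3 -10.1 -31.5]
0.027 [  0.3 -10.5 -34.2]
0.002 [  0.3 -10.9 -37. ]
[0.49786561 0.02831993 0.13118957]
```

>>> servo_tool --steps '[{"x": 0.5,"y": -0.8,"z": -2.5,"yaw": 0},{"x": 0.9,"y": -2,"z": -5,"yaw": 0},{"x": 0.9,"y": -3.1,"z": -7.6,"yaw": 0},{"x": 0.9,"y": -4.1,"z": -10.1,"yaw": 0}]'

```text
time: 28.82
ee_pos: [0.498, 0.0244, 0.1358]
tcp_rot: [-177.9, 0.5, -178.4]
wrist_force: [-2.4, 3.3, 5.1]
opening: 0.0083
```

>>> servo_tool --steps '[{"x": 0,"y": -0.5,"z": -1.3,"yaw": 0},{"x": 0,"y": -1,"z": -2.6,"yaw": 0}]'

```text
time: 29.08
ee_pos: [0.498, 0.0235, 0.1335]
tcp_rot: [-177.9, 0.5, -178.4]
wrist_force: [-1.1, 3.7, 4.6]
opening: 0.009
```

>>> servo_tool --steps '[{"x": 0,"y": -0.3,"z": -1.3,"yaw": 0},{"x": 0,"y": -0.5,"z": -2.6,"yaw": 0},{"x": 0,"y": -0.8,"z": -3.9,"yaw": 0}]'

```text
time: 29.45
ee_pos: [0.4979, 0.0224, 0.1298]
tcp_rot: [-177.9, 0.5, -178.4]
wrist_force: [0.4, 0.6, 4.9]
opening: 0.0084
```

>>> servo_tool --steps '[{"x": 0,"y": -0.2,"z": -1.3,"yaw": 0},{"x": 0,"y": -0.5,"z": -2.6,"yaw": 0},{"x": 0,"y": -0.8,"z": -3.9,"yaw": 0}]'

```text
time: 29.82
ee_pos: [0.498, 0.0214, 0.1261]
tcp_rot: [-177.8, 0.5, -178.4]
wrist_force: [-0.6, 0.9, 6.5]
opening: 0.0087
```

>>> servo_tool --steps '[{"x": 0,"y": -0.2,"z": -1.2,"yaw": 0},{"x": 0,"y": -0.4,"z": -2.4,"yaw": 0}]'

```text
time: 30.08
ee_pos: [0.498, 0.0208, 0.124]
tcp_rot: [-177.8, 0.5, -178.4]
wrist_force: [0.7, -0.2, 1.9]
opening: 0.0081
```

>>> servo_tool --steps '[{"x": 0,"y": -0.1,"z": -1.2,"yaw": 0},{"x": 0,"y": -0.3,"z": -2.4,"yaw": 0}]'

```text
time: 30.32
ee_pos: [0.498, 0.0203, 0.1217]
tcp_rot: [-177.8, 0.5, -178.4]
wrist_force: [-0.4, 0.9, 6.3]
opening: 0.0081
```

>>> servo_tool --steps '[{"x": 0,"y": -0.1,"z": -1.2,"yaw": 0},{"x": 0,"y": -0.3,"z": -2.4,"yaw": 0}]'

```text
time: 30.58
ee_pos: [0.498, 0.0198, 0.1195]
tcp_rot: [-177.8, 0.5, -178.4]
wrist_force: [-0.1, 2.1, 6.0]
opening: 0.0083
```

>>> servo_tool --steps '[{"x": 0,"y": -0.1,"z": -1,"yaw": 0},{"x": 0,"y": -0.3,"z": -2,"yaw": 0}]'

```text
time: 30.82
ee_pos: [0.498, 0.0195, 0.1177]
tcp_rot: [-177.8, 0.5, -178.4]
wrist_force: [0.1, 2.6, 5.2]
opening: 0.0084
```

>>> servo_tool --steps '[{"x": 0,"y": 0,"z": -1,"yaw": 0},{"x": 0,"y": 0,"z": -2,"yaw": 0}]'

```text
time: 31.08
ee_pos: [0.498, 0.0192, 0.1159]
tcp_rot: [-177.7, 0.5, -178.5]
wrist_force: [-0.4, -1.4, 5.0]
opening: 0.0086
```

>>> servo_tool --steps '[{"x": 0,"y": -0.1,"z": -1,"yaw": 0},{"x": 0,"y": -0.2,"z": -2,"yaw": 0}]'

```text
time: 31.32
ee_pos: [0.498, 0.0188, 0.114]
tcp_rot: [-177.7, 0.5, -178.5]
wrist_force: [-0.3, 2.1, 5.1]
opening: 0.0083
```

Run:
```python
from hd import *
im,d=snap('side'); crop(im,215,60,310,145,8,'s15.png')
o=get_obs();print(o['ee_pos'],o['time'],o['wrist_force'])
```

```text
[0.4980181  0.0187998  0.11388769] 31.375 [0.27632306 1.77319571 4.67895008]
```

View pics/s15.png

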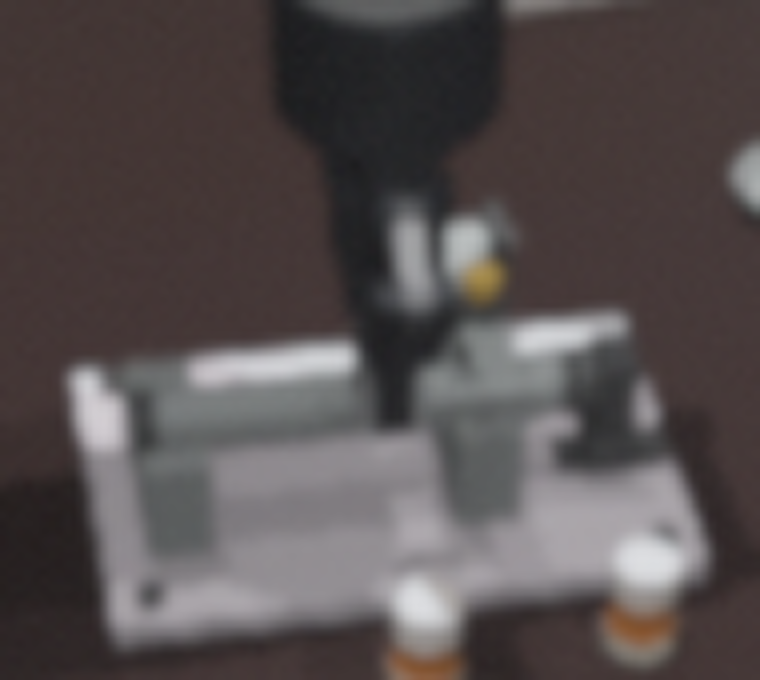

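>>> servo_tool --steps '[{"x": 0,"y": 0,"z": -1,"yaw": 0},{"x": 0,"y": -0.1,"z": -2,"yaw": 0}]'

```text
time: 31.62
ee_pos: [0.498, 0.0185, 0.1121]
tcp_rot: [-177.7, 0.6, -178.5]
wrist_force: [-0.7, 1.3, 6.7]
opening: 0.0084
```

>>> servo_tool --steps '[{"x": 0,"y": 0,"z": -1,"yaw": 0},{"x": 0,"y": -0.1,"z": -2,"yaw": 0}]'

```text
time: 31.88
ee_pos: [0.4981, 0.0183, 0.1101]
tcp_rot: [-177.6, 0.6, -178.5]
wrist_force: [0.2, 0.4, 5.0]
opening: 0.0085
```

>>> servo_tool --steps '[{"x": 0,"y": 0,"z": -1,"yaw": 0},{"x": 0,"y": 0,"z": -2,"yaw": 0}]'

```text
time: 32.12
ee_pos: [0.4981, 0.0181, 0.1082]
tcp_rot: [-177.6, 0.6, -178.5]
wrist_force: [0.9, 1.0, 6.0]
opening: 0.0083
```

>>> servo_tool --steps '[{"x": 0,"y": 0,"z": -1,"yaw": 0},{"x": 0,"y": 0,"z": -2,"yaw": 0}]'

```text
time: 32.38
ee_pos: [0.4981, 0.0179, 0.1063]
tcp_rot: [-177.6, 0.6, -178.5]
wrist_force: [-0.6, 0.4, 7.0]
opening: 0.0085
```

>>> servo_tool --steps '[{"x": 0,"y": 0,"z": -1,"yaw": 0},{"x": 0,"y": 0,"z": -2,"yaw": 0}]'

```text
time: 32.62
ee_pos: [0.4981, 0.0177, 0.1045]
tcp_rot: [-177.6, 0.6, -178.5]
wrist_force: [-0.6, 0.4, 5.6]
opening: 0.0085
```

>>> servo_tool --steps '[{"x": 0,"y": 0,"z": -1,"yaw": 0},{"x": 0,"y": 0,"z": -2,"yaw": 0}]'

```text
time: 32.88
ee_pos: [0.4981, 0.0176, 0.1027]
tcp_rot: [-177.5, 0.6, -178.5]
wrist_force: [-1.8, 1.4, 7.8]
opening: 0.0083
```

>>> servo_tool --steps '[{"x": 0,"y": 0,"z": -1,"yaw": 0},{"x": 0,"y": 0,"z": -2,"yaw": 0}]'

```text
time: 33.12
ee_pos: [0.4981, 0.0175, 0.1012]
tcp_rot: [-177.5, 0.6, -178.5]
wrist_force: [-1.9, 0.8, 9.5]
opening: 0.0085
```

>>> servo_tool --steps '[{"x": 0,"y": 0,"z": -0.9,"yaw": 0},{"x": 0,"y": 0,"z": -0.9,"yaw": 0}]'

```text
time: 33.38
ee_pos: [0.4981, 0.0175, 0.1009]
tcp_rot: [-177.5, 0.6, -178.5]
wrist_force: [-1.5, 1.3, 9.4]
opening: 0.0085
```

Run:
```python
from hd import *
for i in range(4):
    im,d=snap('side');o=get_obs();print(o['ee_pos'],o['time'],o['wrist_force'])
crop(im,215,60,310,145,8,'s16.png')
```

```text
[0.49809928 0.01745545 0.10087109] 33.425 [-2.68195736  2.56423488  9.40240564]
[0.49809289 0.01744673 0.10085719] 33.475 [-1.41559477  2.34281276  9.2825095 ]
[0.49807632 0.01745727 0.10083567] 33.525 [-2.57360683  1.99128663  8.36097973]
[0.49810652 0.01745632 0.10085812] 33.575 [-2.50125236  1.24042259  9.02647652]
```

View pics/s16.png

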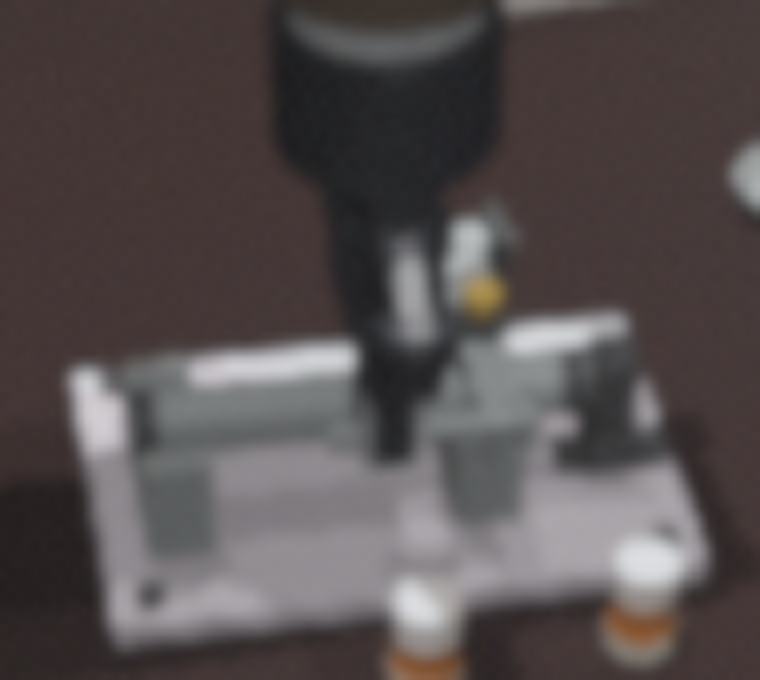

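>>> servo_tool --steps '[{"x": 0,"y": 0,"z": -1.3,"yaw": 0},{"x": 0,"y": 0,"z": -1.8,"yaw": 0},{"x": 0,"y": 0,"z": -1.8,"yaw": 0}]'

```text
time: 33.95
ee_pos: [0.4981, 0.0174, 0.0997]
tcp_rot: [-177.5, 0.7, -178.5]
wrist_force: [-2.1, 1.1, 9.8]
opening: 0.0079
```

Run:
```python
from hd import *
for i in range(5):
    im,d=snap('side');o=get_obs();print(o['ee_pos'],o['time'],o['wrist_force'])
```

```text
[0.49809129 0.01742797 0.09970325] 34.0 [-3.50061793  2.34212852  9.79039648]
[0.49812477 0.01740001 0.0997291 ] 34.05 [-2.8487356   3.45896939 10.34907146]
[0.49812731 0.0174079  0.09975187] 34.1 [-2.45370046  2.04424228 10.01674558]
[0.49811532 0.01743329 0.09973928] 34.15 [-2.82799269  2.15950591 10.96838443]
[0.49810429 0.01741354 0.09974693] 34.2 [-2.34630462  1.25901627 10.73536604]
```

>>> servo_tool --steps '[{"x": 0,"y": 0,"z": -0.6,"yaw": 0},{"x": 0,"y": 0,"z": -0.6,"yaw": 0},{"x": 0,"y": 0,"z": -0.6,"yaw": 0},{"x": 0,"y": 0,"z": -0.6,"yaw": 0}]' --grip 36

```text
time: 34.7
ee_pos: [0.498, 0.0174, 0.0989]
tcp_rot: [-177.5, 0.6, -178.5]
wrist_force: [0.1, -0.2, 1.0]
opening: 0.0361
```

>>> servo_tool --steps '[{"x": 0,"y": 0,"z": 10,"yaw": 0},{"x": 0,"y": 0,"z": 30,"yaw": 0},{"x": 0,"y": 0,"z": 60,"yaw": 0},{"x": -30,"y": 0,"z": 100,"yaw": 0},{"x": -60,"y": -30,"z": 140,"yaw": 0},{"x": -80,"y": -60,"z": 150,"yaw": 0},{"x": -80,"y": -100,"z": 150,"yaw": 0},{"x": -80,"y": -140,"z": 150,"yaw": 0},{"x": -80,"y": -160,"z": 150,"yaw": 0},{"x": -80,"y": -160,"z": 150,"yaw": 0}]'

```text
time: 35.95
ee_pos: [0.4178, -0.1437, 0.2494]
tcp_rot: [-177.5, 0.7, -178.6]
wrist_force: [0.5, 0.3, 0.2]
opening: 0.0365
```

Run:
```python
from hd import *
im,d=snap('side'); crop(im,215,60,310,145,8,'s17.png')
im,d=snap('top'); crop(im,110,120,210,220,6,'t17.png')
o=get_obs();print(o['ee_pos'],o['time'],o['wrist_force'])
```

```text
[ 0.41796073 -0.14240156  0.24931768] 36.05 [0.88641905 0.17384285 0.04109367]
```

View pics/s17.png

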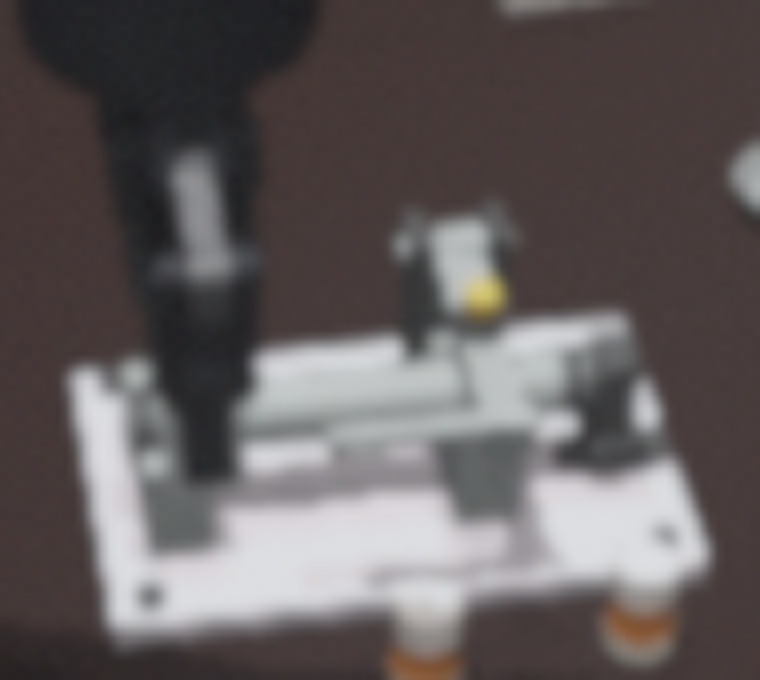

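View pics/t17.png

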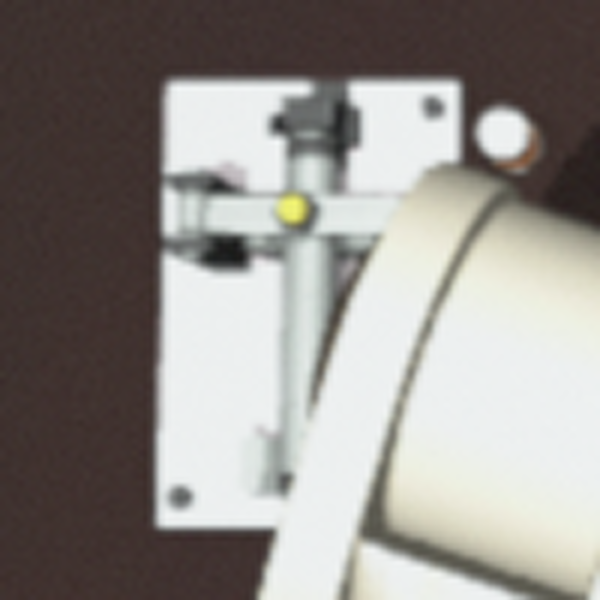

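Run:
```python
from hd import *
import hd; hd.Y=.074
print(px([(335,440),(440,428)],(215,60),8))
for q in(-.1,-.06,-.02,.02): print(q,proj('side',[hd.bar(q,-17),hd.bar(q,51)]).round(1).tolist())
o=get_obs();print(np.abs(o['qd']).max())
print(job_done())
```

```text
[[256.4375 114.5625]
 [269.5625 113.0625]]
-0.1 [[252.2, 115.8], [275.5, 113.4]]
-0.06 [[252.2, 114.6], [275.5, 112.2]]
-0.02 [[252.2, 113.3], [275.6, 110.9]]
0.02 [[252.2, 112.0], [275.6, 109.6]]
0.8753747833592043
the job is handed in; nothing more can be done
None
```

The column is seated in both V-blocks, pressed against the end stop and clamped under the strap. I handed the job in at about 36 s of robot time. `job_done()` gives no verdict.

- **Seating:** I set the column down short of the stop and let it settle in the Vs. The first approach would have run the last joint to its limit, so I gave the column a half turn in the air; its ends are alike.
- **End stop:** Sliding took about 2.7 N of drag. At the stop the force rose to about 8.6–9.3 N, so roughly 6 N on the rubber, with the tool no longer advancing. The side picture showed the end against the button.
- **Clamping:** Swinging the strap took about 5.3 N. I pressed until about 10.4 N, about 5 N harder, which should be about 11 N on the column. I then let go and moved the arm clear.

**Last checks:**
- The strap stayed where I left it: its screw was at the same pixel before and after release, and I read its angle as about -0.07 rad.
- The column's end was still at the stop, and the wrist force was near zero.
- The vial positions looked unchanged by eye, but the arm hid one of them in the last top view.
- I could not measure the pad force after letting go; it rests on the handle readings.

**Disagreements:** The camera estimates of the holder's sideways position and the contact ones differed by about 2 mm, so I followed the contact. The gripper also kept a harmless tilt of about 2.5° from reaching the joint limit.

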